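# Put the four instruments away in the foam of their case

## Task

Put the measuring instruments away: lay the multimeter, the clamp meter, the voltage tester and the dial indicator face up in the open case, each in the foam insert that is cut out to its shape, fully down on the yellow floor of the cut-out. Set them in gently, do not drop or throw them.

Things in the scene. Friction and masses are not known exactly. Their poses are not given: they have to be found in the camera images.
- multimeter: Pocket multimeter, a rectangular red and black block 118 long (x), 60 wide (y), 34 high, lying on its back; display, selector dial and sockets on top; 0.22 kg. Origin on the underside, 0 on the bench; z up. Origin in the middle of the block. Grip across the 60 mm. It may go into its cut-out either way round.
- clamp_meter: Small clamp meter on its back: black body 46 wide (y), 32 high, x = -68 to +16; hand guard 54 wide at x = +15 to +22; red ring jaw, outer diameter 54, centred at x = +45, 23 high, ends at x = +72; 0.24 kg. Origin on the underside, 0 on the bench; z up. Grip across the body at the origin, 46 mm. x points to the jaw.
- voltage_tester: Slim pen-like voltage tester on its back: black bar 28 wide (y), 26 high, x = -70 to +42, then a narrowing red nose to x = +75; 0.10 kg. Origin on the underside, 0 on the bench; z up. Grip across the bar at the origin, 28 mm. x points to the nose.
- dial_gauge: Dial indicator lying face up: round steel case 58 diameter (55 below its bezel), 26 high, white dial; thin stem and plunger (8 mm, 5 mm, axis at height 11) to x = +68; short cap to x = -37; 0.16 kg. Origin on the underside, 0 on the bench; z up. Origin at the centre of the round case. Grip across the case along y. x points along the stem.
- case: Open black instrument case, fixed, 372 (x) by 276 (y), rim 50 mm above the bench, lid laid flat on its +y side (also 50 high). Origin: centre of its underside. Four inserts fill it, two by two, in any order. A black finger channel 44 mm wide (x), as deep as the cut-outs, crosses every insert along y through its origin, free to 64 mm from the origin on each side.
- insert_a: Black foam insert, 176 (x) by 128 (y) by 40 mm, in the case. Origin: underside, below where its instrument's origin belongs, the x axes agreeing. Yellow cut-out floor 24 mm above the origin, 16 mm below the foam's top. Cut-out, 8 mm larger all round than its instrument: a rectangle 134 by 76 mm, centred on the origin.
- insert_b: Black foam insert, 176 (x) by 128 (y) by 40 mm, in the case. Origin: underside, below where its instrument's origin belongs, the x axes agreeing. Yellow cut-out floor 24 mm above the origin, 16 mm below the foam's top. Cut-out, 8 mm larger all round than its instrument: 62 wide from x = -76 to +8, then 70 wide, ending half round at x = +80 (bar with round head).
- insert_c: Black foam insert, 176 (x) by 128 (y) by 40 mm, in the case. Origin: underside, below where its instrument's origin belongs, the x axes agreeing. Yellow cut-out floor 24 mm above the origin, 16 mm below the foam's top. Cut-out, 8 mm larger all round than its instrument: slim slot 44 wide from x = -78 to +50, then 32 wide to x = +83.
- insert_d: Black foam insert, 176 (x) by 128 (y) by 40 mm, in the case. Origin: underside, below where its instrument's origin belongs, the x axes agreeing. Yellow cut-out floor 24 mm above the origin, 16 mm below the foam's top. Cut-out, 8 mm larger all round than its instrument: circle of 74 diameter about the origin with slots 24 wide out to x = +76 and x = -45 (keyhole).

How it is judged:
By the outcome, as a careful person would: the job done as asked, in the order asked, and still so for the second after the job is handed in, with the robot touching nothing.
It also fails if it takes over 112 s, if anything falls off the work surface, if the arm or the gripper's body presses on something with over 40 N, if the wrist force passes 120 N, or if a joint passes its speed limit or range.

## Robot

A 7-joint arm with a two-finger parallel gripper is mounted at the origin on the work surface. World frame = base frame: x ahead of the robot, y to its left, z up, the work surface at z = 0. Lengths are in m, angles in rad, forces in N, time in s.
With the tool pointing down it reaches from about 0.425 to 0.975 m from the base axis. Payload 16.7 kg.
Tool frame: the origin (TCP) lies at the very end of the fingers, on their centre line; the grasp point (between the pads) lies 19 mm behind it (ctrl.grip_depth is the distance from the TCP to the grasp point, in m); z points along the fingers, y is the line along which they close (so a half turn about z gives the same grasp; the last joint's range is limited). The gripper opens to 85 mm and grips with 20 to 120 N. Pads are 22 mm wide; open, the fingers measure 114 mm over their backs; the gripper's body (76 mm by 85 mm) begins 54 mm behind the grasp point. The pads swing forward as they close: fully open they stand 13 mm farther back than shut.
Start: joints at [-1.266, 0.426, 0.074, 1.606, -0.034, 1.111, -0.067], TCP at [0.297, 0.606, 0.198] pointing down, gripper open.
Joint ranges: [-2.85, 2.85], [-0.5, 2.14], [-1.23, 1.37], [0.21, 2.46], [-1.02, 4.16], [0.16, 2.05], [-2.73, 2.73]. Speed limits (rad/s): [1.89, 1.89, 2.39, 2.39, 3.01, 3.01, 3.01].

## Interface

Orientations are given as a rotation vector (axis times angle).
In Python, from rig import ctrl gives the robot as it stands.
- The arm moves only by the tool servo_tool, never from a script. Its argument "series" is a list of rows, each a list of 7 numbers: the shift along the world's x, y, z in mm, then the turn, a rotation vector about the world's x, y, z in degrees, then the opening, from -1 (shut) to 1 (fully open), so that 0 is half open. A call has 1 to 20 rows; each row shifts and turns the commanded pose from where the row before left it; what a row does not reach is not made up. A row lasts 1/10 s, in which the tool goes at most 50 mm and 8.59 degrees, less where a joint would pass 70% of its speed; a pose out of reach is approached as far as the arm can. A call is refused whole if a number of a shift passes 50 or a number of a turn 8.59, either way. A call with a gripper value outside its range is refused whole. The fingers move at their own pace and stop on an object; "squeeze" is the grip in N (left out, the last holds). Time passes only in rows, so rows that do not move let the fingers close. It gives the time, the measured TCP pose, the force, the opening and the grip force at its end, in the units of the state.
- ctrl.observe(): the state, without advancing time (a new reading comes with each control period).
- ctrl.camera(name): name is "scene" or "top" or "wrist"; returns the picture (420x560x3 uint8, blue, green, red); there is no depth.
- ctrl.calibration(name): a dict with "vertical_fov" (degrees; the focal length in pixels is half the picture's height over the tangent of half this angle, whatever the lens; pixels are square), "cx", "cy" (the principal point, pixels), "R" (3x3) and "t" (3): a world point X has camera coordinates R X + t; the wrist camera has in their place "T_tool_cam" (4x4, takes a point from camera to tool coordinates, whose origin is the TCP and whose axes are the flange's). Camera axes: x right, y down, z forward; pixel columns grow to the right and rows downward; lengths in m; the calibration is good to about 2 mm. The wrist camera is an equidistant fisheye: a pixel r from the principal point sees the ray r / f radians off the axis. A picture is of the moment at which its call begins: read the wrist's pose just before it. calibration takes no time and is no camera call.
- ctrl.finish_job(): hands the job in; it is judged then, once.
The state is a dict: "clock": time; "q": joint angles; "qd": joint speeds; "effort": joint torques, N m; "ee_pos": TCP position; "tool_rot": TCP orientation; "ft_force": force on the tool from outside, world axes, zero at the start; "wrist_torque": the same for the moment, N m; "gripper_width": finger opening in m; "gripper_force": force on a finger pad.
Only numpy, scipy, OpenCV 4.12 (cv2) and the standard library are available. Lean on these libraries where they do the work, as an engineer would, in place of code of your own. Each camera call takes 0.05 s, during which the arm holds its last target. There are 200 camera calls.

## Working session

There is one attempt and no reset: what is moved stays moved. The work goes in short steps, Python scripts to look and compute and a tool call to move; the robot and the scene stay as the last step left them, time stands still between calls to the robot, and variables do not carry over. Pictures are saved under pics/ and viewed, at most 14 in all, crops included, and the job is handed in when it is done.

Besides the shell and the picture viewer there is one more tool, called after "Emit:" as name([rows], argument=value, ...), one row to a line, values as JSON. servo_tool: Moves the arm, as the interface text tells. Its arguments: {"type":"object","properties":{"series":{"type":"array","items":{"type":"array","items":{"type":"number"}}},"squeeze":{"type":"number"}},"required":["series"]}

```bash
ls; mkdir -p pics
python3 - <<'E'
from rig import ctrl
import cv2,json
for n in("top","scene"):
    cv2.imwrite(f"pics/{n}0.png",ctrl.camera(n)); print(n,ctrl.calibration(n))
print(ctrl.calibration("wrist"));print(ctrl.observe())
E
```

```text
pics
top {'vertical_fov': 52.87432606985143, 'cx': 276.96688494624254, 'cy': 204.23564013133134, 'R': array([[-4.04281536e-02, -9.99182384e-01, -3.56944287e-04],
       [-9.76214019e-01,  3.95749761e-02, -2.13166627e-01],
       [ 2.13006465e-01, -8.26947913e-03, -9.77015794e-01]]), 't': array([-0.02456817,  0.53304773,  0.9001091 ])}
scene {'vertical_fov': 45.51133463591778, 'cx': 276.67293018305764, 'cy': 213.13614655182081, 'R': array([[ 0.27926747,  0.96020978, -0.0026208 ],
       [ 0.63968908, -0.18808134, -0.74526726],
       [-0.71610583,  0.2064524 , -0.66676071]]), 't': array([-0.11037436, -0.33313781,  1.64490736])}
{'vertical_fov': 65.70646984690485, 'cx': 281.76406596828065, 'cy': 208.4757367445087, 'T_tool_cam': array([[-1.80700547e-04, -9.65389964e-01, -2.60810628e-01,
         6.61979404e-02],
       [ 9.99999902e-01, -2.79652359e-04,  3.42290695e-04,
        -2.57120105e-04],
       [-4.03380309e-04, -2.60810541e-01,  9.65389921e-01,
        -1.75708002e-01],
       [ 0.00000000e+00,  0.00000000e+00,  0.00000000e+00,
         1.00000000e+00]])}
{'clock': 0.1, 'q': array([-1.26552343,  0.42667325,  0.07385428,  1.6065072 , -0.03413889,
        1.11081601, -0.06709835]), 'qd': array([-0.00034436, -0.00103592,  0.00055477, -0.00132606, -0.00019752,
        0.00038092, -0.00032628]), 'effort': array([ 8.56539002e-03, -9.51523662e+01,  3.77221495e+00, -4.64400566e+01,
        1.97875832e-02,  6.44210682e-03,  8.36272943e-05]), 'ee_pos': array([0.29633999, 0.60603366, 0.19759395]), 'tool_rot': array([-7.08239853e-01, -3.06049971e+00,  1.76687110e-03]), 'ft_force': array([-0.64349853, -0.07038425,  0.28878132]), 'wrist_torque': array([-0.02035077, -0.04452924,  0.02204879]), 'gripper_force': 0.0, 'gripper_width': 0.08516840658302707}
```

View pics/top0.png

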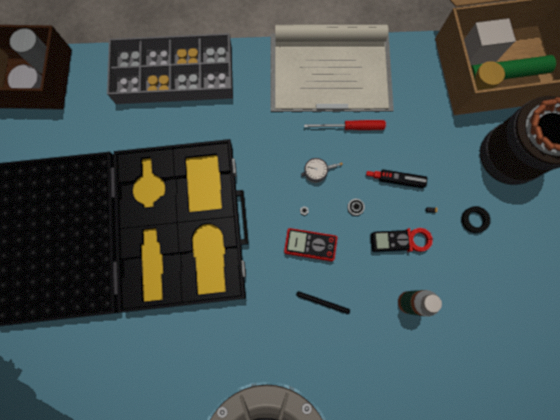

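View pics/scene0.png

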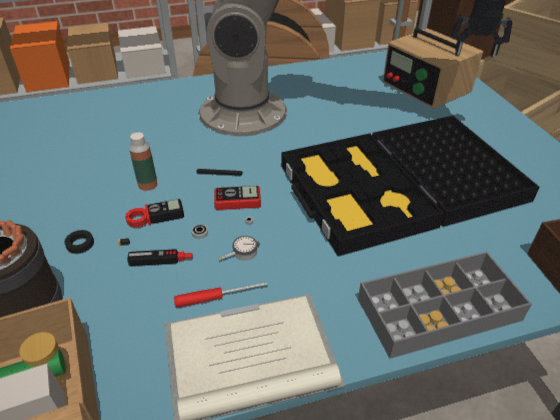

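```bash
cat > h.py <<'E'
import numpy as np, cv2
from rig import ctrl
def f(c,h=420): return h/2/np.tan(np.radians(c["vertical_fov"])/2)
def ray(c,uv,z):
    "pixels (N,2) of a fixed camera onto plane z -> (N,3)"
    uv=np.atleast_2d(uv).astype(float); R,t=c["R"],c["t"]
    d=np.c_[(uv[:,0]-c["cx"])/f(c),(uv[:,1]-c["cy"])/f(c),np.ones(len(uv))]@R
    o=-R.T@t
    return o+d*((z-o[2])/d[:,2])[:,None]
def wray(c,uv,z,pos,rot):
    "wrist fisheye pixels onto plane z"
    uv=np.atleast_2d(uv).astype(float); R=cv2.Rodrigues(np.array(rot,float))[0]
    p=(uv-[c["cx"],c["cy"]])/f(c); th=np.linalg.norm(p,axis=1)
    d=np.c_[p*(np.sin(th)/np.maximum(th,1e-9))[:,None],np.cos(th)]
    T=c["T_tool_cam"]; d=d@T[:3,:3].T@R.T; o=np.array(pos)+R@T[:3,3]
    return o+d*((z-o[2])/d[:,2])[:,None]
def blobs(m,amin=30):
    return [k for k in cv2.findContours(m.astype(np.uint8)*255,cv2.RETR_EXTERNAL,cv2.CHAIN_APPROX_NONE)[0] if cv2.contourArea(k)>amin]
def yellow(im):
    h=cv2.cvtColor(im,cv2.COLOR_BGR2HSV); return cv2.inRange(h,(18,120,90),(35,255,255))>0
def red(im):
    h=cv2.cvtColor(im,cv2.COLOR_BGR2HSV); return ((h[...,0]<8)|(h[...,0]>172))&(h[...,1]>120)&(h[...,2]>70)
def notteal(im):
    h=cv2.cvtColor(im,cv2.COLOR_BGR2HSV); return ~((h[...,0]>85)&(h[...,0]<110)&(h[...,1]>70)&(h[...,2]>45))
E
python3 - <<'E'
from h import *
im=cv2.imread("pics/top0.png"); c=ctrl.calibration("top")
print("cam",-c["R"].T@c["t"])
for nm,m,roi,z in(("yel",yellow(im),(110,140,250,310),.030),("red",red(im),(270,150,450,270),.015),("obj",notteal(im),(270,140,450,275),.02)):
    k=np.zeros_like(m);x0,y0,x1,y1=roi;k[y0:y1,x0:x1]=1
    for b in blobs(m&k):
        P=ray(c,b[:,0],z)[:,:2]*1000
        r=cv2.minAreaRect(P.astype(np.float32))
        print(nm,np.round(b[:,0].mean(0)),np.round(r[0]),np.round(r[1]),round(r[2],1))
cv2.imwrite("pics/top0o.png",cv2.resize(im[140:275,275:445],None,fx=4.5,fy=4.4,interpolation=cv2.INTER_CUBIC))
E
```

```text
cam [ 0.32764636 -0.0382      0.99304002]
yel [151. 266.] [410. 242.] [161.  45.] 1.6
yel [209. 261.] [419. 113.] [155.  72.] 3.9
yel [148. 184.] [599. 261.] [110.  75.] 29.0
yel [203. 184.] [595. 125.] [130.  79.] 4.0
red [418. 239.] [ 444. -375.] [55. 54.] 89.9
red [310. 244.] [ 443. -120.] [117.  61.] 78.5
red [373. 174.] [ 606. -281.] [34. 15.] 87.7
obj [401. 240.] [ 445. -332.] [144.  58.] 87.7
obj [310. 244.] [ 442. -120.] [122.  65.] 78.5
obj [432. 210.] [ 514. -409.] [27. 14.] 87.7
obj [304. 210.] [ 523. -109.] [20. 22.] 42.8
obj [356. 207.] [ 527. -231.] [40. 41.] 85.7
obj [397. 178.] [ 593. -332.] [146.  31.] 78.5
obj [321. 169.] [ 629. -153.] [60. 96.] 36.8
```

View pics/top0o.png

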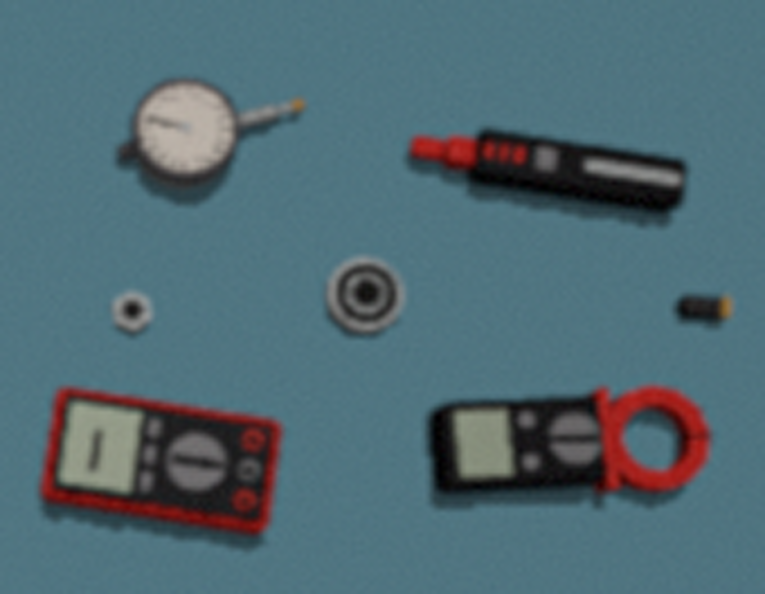

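Emit:
servo_tool([
  [15,-42,10,0,0,3,1],
  [15,-42,10,0,0,3,1],
  [15,-42,10,0,0,3,1],
  [15,-42,10,0,0,3,1],
  [15,-42,10,0,0,3,1],
  [15,-42,10,0,0,3,1],
  [15,-42,10,0,0,3,1],
  [15,-42,10,0,0,3,1],
  [15,-42,10,0,0,3,1],
  [15,-42,10,0,0,3,1],
  [0,0,0,0,0,0,1],
  [0,0,0,0,0,0,1],
])

```text
clock: 1.3
ee_pos: [0.4467, 0.1856, 0.2984]
tool_rot: [-0.104, 3.14, 0.001]
ft_force: [-0.4, 0.4, -0.8]
gripper_width: 0.0851
gripper_force: 0.0
```

Run:
```python
from h import *
s=ctrl.observe(); im=ctrl.camera("wrist"); cv2.imwrite("pics/w1.png",im); np.savez("w1.npz",p=s["ee_pos"],r=s["tool_rot"])
print(s["clock"],s["ee_pos"],s["tool_rot"],s["q"])
```

```text
1.3 [0.44670352 0.18562075 0.2983718 ] [-1.04427677e-01  3.13961650e+00  7.58617443e-04] [-0.77765696  0.01553528  0.25597254  1.90207179 -0.00451589  1.22405649
  1.11711328]
```

View pics/w1.png

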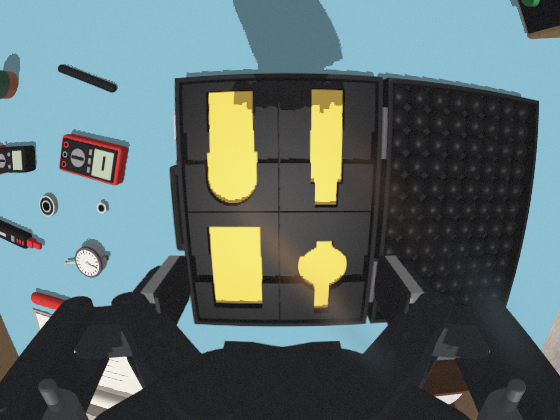

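```bash
cat > case.py <<'E'
from h import *
z=np.load("w1.npz"); W=ctrl.calibration("wrist"); T=ctrl.calibration("top")
Rw=cv2.Rodrigues(z["r"])[0]; camW=z["p"]+Rw@W["T_tool_cam"][:3,3]; camT=-T["R"].T@T["t"]
def yl(im): 
    h=cv2.cvtColor(im,cv2.COLOR_BGR2HSV); return cv2.inRange(h,(15,110,60),(36,255,255))>0
views={"wrist":(cv2.imread("pics/w1.png"),camW,lambda uv,h:wray(W,uv,h,z["p"],z["r"]),(180,80,375,320)),
 "top":(cv2.imread("pics/top0.png"),camT,lambda uv,h:ray(T,uv,h),(110,140,250,310))}
E=dict(a=(-67,67,-38,38),b=(-76,80,-35,35),c=(-78,83,-22,22),d=(-45,76,-37,37))
def which(P): return {(0,0):"b",(0,1):"c",(1,0):"a",(1,1):"d"}[(int(P[0]>.5),int(P[1]>.185))]
def measure(v,base,yaw):
    im,cam,pr,(x0,y0,x1,y1)=views[v]; m=yl(im); k=np.zeros_like(m); k[y0:y1,x0:x1]=1; out={}
    A=np.array([[np.cos(yaw),np.sin(yaw)],[-np.sin(yaw),np.cos(yaw)]])
    for bl in blobs(m&k,200):
        # contour points are pixel centres inside; grow by half a pixel
        uv=bl[:,0].astype(float); Pf=pr(uv,base+.024)[:,:2]; Pt=pr(uv,base+.040)[:,:2]; n=which(Pf.mean(0))
        ff,tt,cc=Pf@A.T,Pt@A.T,A@cam[:2]; e=[]
        for i in(0,1):
            half=.0006 if v=="wrist" else .0012
            lo=np.percentile(ff[:,i],2); lo=np.percentile((tt if cc[i]<lo else ff)[:,i],2)-half
            hi=np.percentile(ff[:,i],98); hi=np.percentile((tt if cc[i]>hi else ff)[:,i],98)+half
            e+=[lo,hi]
        e=np.array(e); x=E[n]; mid=np.array([(e[0]+e[1])/2-(x[0]+x[1])/2e3,(e[2]+e[3])/2])
        out[n]=(A.T@mid*1000,(e[1]-e[0])*1000,(e[3]-e[2])*1000)
    return out
if __name__=="__main__":
  for base in(.003,.006,.009):
    for v in views:
        o=measure(v,base,np.radians(3.8))
        print(base,v,{k:(np.round(q[0],1).tolist(),round(q[1]-E[k][1]+E[k][0],1),round(q[2]-E[k][3]+E[k][2],1)) for k,q in sorted(o.items())})
        c={k:q[0] for k,q in o.items()}
        if len(c)==4:
            print("  yaw from ab, cd",[np.degrees(np.arctan2(*(d[::-1]))).round(2) for d in(c["a"]-c["b"],c["d"]-c["c"])],[np.degrees(np.arctan2(-d[0],d[1])).round(2) for d in(c["d"]-c["a"],c["c"]-c["b"])])
E
python3 case.py
```

```text
0.003 wrist {'a': ([595.1, 126.7], np.float64(3.3), np.float64(4.1)), 'b': ([417.0, 114.4], np.float64(3.1), np.float64(3.9)), 'c': ([407.5, 243.7], np.float64(1.9), np.float64(3.4)), 'd': ([586.1, 250.4], np.float64(1.4), np.float64(13.2))}
  yaw from ab, cd [np.float64(3.95), np.float64(2.14)] [np.float64(4.13), np.float64(4.2)]
0.003 top {'a': ([594.9, 124.2], np.float64(4.8), np.float64(8.8)), 'b': ([417.0, 112.0], np.float64(4.0), np.float64(8.0)), 'c': ([408.2, 240.6], np.float64(3.7), np.float64(11.0)), 'd': ([585.8, 252.9], np.float64(3.4), np.float64(10.0))}
  yaw from ab, cd [np.float64(3.94), np.float64(3.98)] [np.float64(4.04), np.float64(3.89)]
0.006 wrist {'a': ([593.6, 127.0], np.float64(2.5), np.float64(3.6)), 'b': ([416.7, 114.8], np.float64(2.0), np.float64(3.4)), 'c': ([407.3, 243.3], np.float64(0.8), np.float64(3.1)), 'd': ([584.6, 249.9], np.float64(0.6), np.float64(12.6))}
  yaw from ab, cd [np.float64(3.95), np.float64(2.14)] [np.float64(4.18), np.float64(4.2)]
0.006 top {'a': ([594.1, 123.7], np.float64(4.4), np.float64(8.5)), 'b': ([416.7, 111.5], np.float64(
[... 197 characters left out ...]
.float64(4.07), np.float64(3.89)]
0.009 wrist {'a': ([592.2, 127.4], np.float64(1.6), np.float64(3.1)), 'b': ([416.5, 115.3], np.float64(1.0), np.float64(2.9)), 'c': ([407.1, 242.8], np.float64(-0.3), np.float64(2.8)), 'd': ([583.1, 249.4], np.float64(-0.2), np.float64(12.0))}
  yaw from ab, cd [np.float64(3.95), np.float64(2.14)] [np.float64(4.23), np.float64(4.2)]
0.009 top {'a': ([593.2, 123.2], np.float64(4.0), np.float64(8.3)), 'b': ([416.4, 111.0], np.float64(3.1), np.float64(7.5)), 'c': ([407.7, 238.8], np.float64(2.7), np.float64(10.7)), 'd': ([584.1, 251.1], np.float64(2.7), np.float64(9.5))}
  yaw from ab, cd [np.float64(3.94), np.float64(3.98)] [np.float64(4.09), np.float64(3.89)]
```

```bash
sed -i 's/(tt if cc\[i\]<lo else ff)/(tt if i==0 and cc[i]<lo else ff)/; s/(tt if cc\[i\]>hi else ff)/(tt if i==0 and cc[i]>hi else ff)/; s/radians(3.8)/radians(3.95)/' case.py; python3 case.py
```

```text
0.003 wrist {'a': ([595.0, 126.1], np.float64(3.4), np.float64(3.1)), 'b': ([417.0, 113.7], np.float64(3.1), np.float64(2.7)), 'c': ([407.4, 244.3], np.float64(1.9), np.float64(1.9)), 'd': ([586.1, 250.6], np.float64(1.4), np.float64(12.8))}
  yaw from ab, cd [np.float64(3.98), np.float64(2.0)] [np.float64(4.1), np.float64(4.19)]
0.003 top {'a': ([594.8, 125.1], np.float64(4.8), np.float64(7.0)), 'b': ([416.9, 112.8], np.float64(4.0), np.float64(6.1)), 'c': ([408.1, 242.7], np.float64(3.7), np.float64(6.9)), 'd': ([585.7, 254.9], np.float64(3.4), np.float64(6.1))}
  yaw from ab, cd [np.float64(3.95), np.float64(3.93)] [np.float64(4.04), np.float64(3.89)]
0.006 wrist {'a': ([593.6, 126.4], np.float64(2.5), np.float64(2.5)), 'b': ([416.8, 114.1], np.float64(2.0), np.float64(2.2)), 'c': ([407.2, 243.9], np.float64(0.8), np.float64(1.6)), 'd': ([584.6, 250.1], np.float64(0.6), np.float64(12.2))}
  yaw from ab, cd [np.float64(3.98), np.float64(2.0)] [np.float64(4.15), np.float64(4.19)]
0.006 top {'a': ([594.0, 124.6], np.float64(4.4), np.float64(6.8)), 'b': ([416.6, 112.3], np.float64(3.5
[... 191 characters left out ...]
np.float64(4.06), np.float64(3.89)]
0.009 wrist {'a': ([592.1, 126.8], np.float64(1.6), np.float64(2.0)), 'b': ([416.5, 114.6], np.float64(1.0), np.float64(1.7)), 'c': ([407.0, 243.5], np.float64(-0.3), np.float64(1.3)), 'd': ([583.1, 249.6], np.float64(-0.1), np.float64(11.6))}
  yaw from ab, cd [np.float64(3.98), np.float64(1.99)] [np.float64(4.2), np.float64(4.2)]
0.009 top {'a': ([593.2, 124.1], np.float64(4.0), np.float64(6.5)), 'b': ([416.3, 111.9], np.float64(3.1), np.float64(5.7)), 'c': ([407.6, 240.9], np.float64(2.7), np.float64(6.6)), 'd': ([584.0, 253.0], np.float64(2.7), np.float64(5.6))}
  yaw from ab, cd [np.float64(3.95), np.float64(3.93)] [np.float64(4.08), np.float64(3.89)]
```

Emit:
servo_tool([
  [7,-29,0,0,0,-8.5,1],
  [7,-29,0,0,0,-8.5,1],
  [7,-29,0,0,0,-8.5,1],
  [7,-29,0,0,0,-8.5,1],
  [7,-29,0,0,0,-8.5,1],
  [7,-29,0,0,0,-8.5,1],
  [7,-29,0,0,0,-8.5,1],
  [7,-29,0,0,0,-8.5,1],
  [7,-29,0,0,0,-8.5,1],
  [7,-29,0,0,0,-8.5,1],
  [7,-29,0,0,0,-8.5,1],
  [7,-29,0,0,0,-8.5,1],
  [0,0,0,0,0,0,1],
  [0,0,0,0,0,0,1],
])

```text
clock: 2.75
ee_pos: [0.5307, -0.1607, 0.2975]
tool_rot: [-2.37, -2.061, 0.002]
ft_force: [-0.5, -0.0, -0.1]
gripper_width: 0.0855
gripper_force: 0.0
```

Run:
```python
from h import *
s=ctrl.observe(); im=ctrl.camera("wrist"); cv2.imwrite("pics/w2.png",im); np.savez("w2.npz",p=s["ee_pos"],r=s["tool_rot"])
print(s["clock"],s["ee_pos"],s["tool_rot"],s["q"])
W=ctrl.calibration("wrist")
for nm,m,z in(("red",red(im),.03),("obj",notteal(im),.02)):
    for b in blobs(m,60):
        P=wray(W,b[:,0],z,s["ee_pos"],s["tool_rot"])[:,:2]*1000
        r=cv2.minAreaRect(P.astype(np.float32))
        if max(r[1])<200: print(nm,np.round(b[:,0].mean(0)),np.round(r[0],1),np.round(r[1],1),round(r[2],1))
```

```text
2.75 [ 0.53072819 -0.1606744   0.29745852] [-2.36985205e+00 -2.06115476e+00  1.96016196e-03] [-0.39584595  0.16577174  0.66133206  1.78090737 -0.1070224   1.2325821
  0.15546709]
red [247. 303.] [ 446.  -363.5] [55.  61.6] 2.6
red [342. 241.] [ 603.4 -274. ] [34.7 16.8] 81.6
red [420. 221.] [ 727.1 -264.8] [99.3 22.9] 87.7
red [216. 149.] [ 443.8 -118.2] [115.5  61. ] 78.3
obj [293. 317.] [ 515.6 -403.8] [32.7 11.7] 82.7
obj [242. 279.] [ 442.6 -329. ] [ 59.4 147.5] 1.1
obj [337. 272.] [ 593.7 -330.7] [149.3  30.7] 78.8
obj [287. 216.] [ 529.  -228.5] [40.9 39.4] 82.0
obj [140. 176.] [ 316.2 -138.6] [123.7  14.9] 68.7
obj [272. 133.] [ 524.5 -107.9] [18.7 20.7] 36.6
obj [346. 155.] [ 628.7 -151.4] [58.7 95.6] 36.4
obj [216. 149.] [ 441.6 -118.9] [121.7  65.3] 78.4
```

View pics/w2.png

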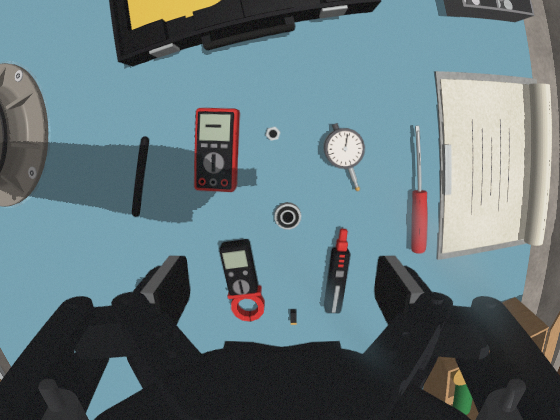

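Run:
```python
from h import *
z=np.load("w2.npz"); W=ctrl.calibration("wrist"); T=ctrl.calibration("top")
V={"w":(cv2.imread("pics/w2.png"),lambda uv,h:wray(W,uv,h,z["p"],z["r"]),(195,225,268,325),(318,118,368,195),(320,225,355,318)),
 "t":(cv2.imread("pics/top0.png"),lambda uv,h:ray(T,uv,h),(365,222,440,260),(300,150,348,190),(362,165,432,190))}
for v,(im,pr,c,d,t) in V.items():
    def roi(m,r):
        k=np.zeros_like(m); k[r[1]:r[3],r[0]:r[2]]=1; return m&k
    h=cv2.cvtColor(im,cv2.COLOR_BGR2HSV)
    # clamp: ring = red, body = the rest
    b=max(blobs(roi(red(im),c)),key=cv2.contourArea); P=pr(b[:,0],.023)[:,:2]*1000
    q=P[P[:,1]<-358]; (cx,cy),r=cv2.minEnclosingCircle(q.astype(np.float32)); print(v,"ring",round(cx,1),round(cy,1),round(r,1),"jaw end",P[:,1].min().round(1))
    m=roi(notteal(im)&~cv2.dilate(red(im).astype(np.uint8),np.ones((3,3))).astype(bool),c); b=max(blobs(m),key=cv2.contourArea); P=pr(b[:,0],.032)[:,:2]*1000
    r=cv2.minAreaRect(P.astype(np.float32)); print(v,"body",np.round(r[0],1),np.round(r[1],1),r[2],"ymax",P[:,1].max().round(1))
    # dial: bright unsaturated face
    m=roi((h[...,1]<70)&(h[...,2]>120),d); b=max(blobs(m,20),key=cv2.contourArea); P=pr(b[:,0],.025)[:,:2]*1000
    (cx,cy),r=cv2.minEnclosingCircle(P.astype(np.float32)); print(v,"dial",round(cx,1),round(cy,1),round(r,1))
    b=max(blobs(roi(notteal(im),d)),key=cv2.contourArea); P=pr(b[:,0],.011)[:,:2]*1000; e=P[np.argsort(-np.hypot(*(P-[cx,cy]).T))[:3]].mean(0)
    print(v,"stem tip",e.round(1),np.degrees(np.arctan2(e[1]-cy,e[0]-cx)).round(1),np.hypot(*(e-[cx,cy])).round(1))
    # tester
    b=max(blobs(roi(red(im),t),20),key=cv2.contourArea)
    b2=max(blobs(roi(notteal(im),t)),key=cv2.contourArea); P=pr(b2[:,0],.015)[:,:2]*1000; r=cv2.minAreaRect(P.astype(np.float32)); print(v,"tester",np.round(r[0],1),np.round(r[1],1),r[2])
```

```text
w ring 444.9 -371.8 28.4 jaw end -398.8
w body [ 445.3 -295.2] [88.8 48.5] 89.51151275634766 ymax -250.9
w dial 621.2 -141.3 25.5
w stem tip [ 637.2 -207.6] -76.4 68.2
w tester [ 594.2 -333.3] [150.9  31. ] 78.82584381103516
t ring 442.6 -373.9 27.7 jaw end -399.3
t body [ 438.4 -299. ] [50.8 84.1] 1.393160104751587 ymax -257.0
t dial 622.1 -142.6 25.0
t stem tip [ 637.9 -208.7] -76.6 67.9
t tester [ 594.3 -333.4] [147.   30.9] 78.4900894165039
```

Emit:
servo_tool([
  [-14.6,6.8,-41,0,0,-0.6,1],
  [-14.6,6.8,-41,0,0,-0.6,1],
  [-14.6,6.8,-41,0,0,-0.6,1],
  [-14.6,6.8,-41,0,0,-0.6,1],
  [-14.6,6.8,-41,0,0,-0.6,1],
  [-14.6,6.8,-35,0,0,-0.6,1],
  [0,0,-15,0,0,0,1],
  [0,0,-15,0,0,0,1],
  [0,0,0,0,0,0,1],
  [0,0,0,0,0,0,1],
])

```text
clock: 3.8
ee_pos: [0.443, -0.12, 0.0284]
tool_rot: [-2.433, -1.986, 0.0]
ft_force: [0.6, 0.5, -0.3]
gripper_width: 0.0854
gripper_force: 0.0
```

Run:
```python
from h import *
s=ctrl.observe(); im=ctrl.camera("wrist"); cv2.imwrite("pics/w3.png",im); print(s["ee_pos"],s["q"])
```

```text
[ 0.44297724 -0.1200292   0.02842206] [-0.32676226  0.36893202  0.53568318  2.24411632 -0.33107807  0.60286326
  0.25326871]
```

View pics/w3.png

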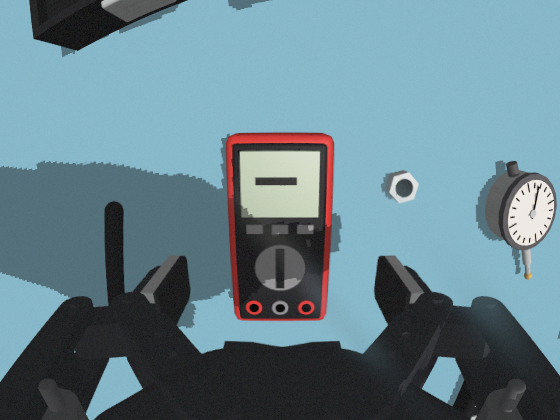

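Emit:
servo_tool([
  [0,0,-13,0,0,0,1],
  [0,0,-13,0,0,0,1],
  [0,0,0,0,0,0,-1],
  [0,0,0,0,0,0,-1],
  [0,0,0,0,0,0,-1],
  [0,0,0,0,0,0,-1],
  [0,0,0,0,0,0,-1],
  [0,0,0,0,0,0,-1],
  [0,0,0,0,0,0,-1],
  [0,0,0,0,0,0,-1],
], squeeze=40)

```text
clock: 4.85
ee_pos: [0.4429, -0.1208, 0.0023]
tool_rot: [-2.436, -1.984, -0.0]
ft_force: [0.9, 1.3, 0.5]
gripper_width: -0.0001
gripper_force: 0.0
```

Run:
```python
from h import *
s=ctrl.observe(); im=ctrl.camera("wrist"); cv2.imwrite("pics/w4.png",im); print(s)
```

```text
{'clock': 4.85, 'q': array([-0.28591817,  0.42025255,  0.49302076,  2.2549723 , -0.38240488,
        0.54415531,  0.29801671]), 'qd': array([-0.00178579,  0.00047993, -0.00022522, -0.00050074, -0.00197992,
       -0.00023222,  0.001402  ]), 'effort': array([-1.03323633e-02, -6.50996590e+01,  9.65915859e+00, -2.48809308e+01,
        1.21979357e-02,  2.61903522e-03, -1.00056372e-03]), 'ee_pos': array([ 0.44294551, -0.1208315 ,  0.00225927]), 'tool_rot': array([-2.43559379e+00, -1.98428437e+00, -1.51381369e-04]), 'ft_force': array([0.8532144 , 1.29607671, 0.50201653]), 'wrist_torque': array([-0.01368783,  0.00580943,  0.03222514]), 'gripper_force': 0.0, 'gripper_width': -0.0001472547579203154}
```

View pics/w4.png

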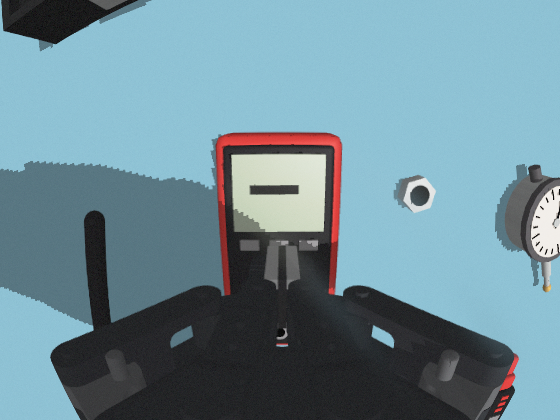

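Run:
```python
from h import *
W=ctrl.calibration("wrist"); s=ctrl.observe()
for f,p,r in(("w2",)+tuple(np.load("w2.npz")[k] for k in"pr"),("w3",np.array([.44298,-.12003,.02842]),np.array([-2.433,-1.986,0])),("w4",s["ee_pos"],s["tool_rot"])):
    im=cv2.imread(f"pics/{f}.png"); m=red(im); 
    if f!="w2": m[330:]=0; m[:,:200]=0; m[:,350:]=0
    else: m[:, :190]=0;m[:,245:]=0;m[200:]=0
    b=max(blobs(m),key=cv2.contourArea)
    uv=b[:,0]
    row=int(uv[:,1].min()+25*(f!="w2")+10); q=uv[abs(uv[:,1]-row)<=1]; l,rr=q[:,0].min()-.5,q[:,0].max()+.5
    for z in(.034,.014,-.006):
        P=wray(W,[[l,row],[rr,row]],z,p,r)[:,:2]; print(f,row,l,rr,z,"width",np.round(1000*np.hypot(*(P[0]-P[1])),1))
```

```text
w2 118 195.5 238.5 0.034 width 59.7
w2 118 195.5 238.5 0.014 width 62.5
w2 118 195.5 238.5 -0.006 width 65.2
w3 168 226.5 332.5 0.034 width 56.3
w3 168 226.5 332.5 0.014 width 63.0
w3 168 226.5 332.5 -0.006 width 69.6
w4 168 216.5 340.5 0.034 width 55.9
w4 168 216.5 340.5 0.014 width 63.7
w4 168 216.5 340.5 -0.006 width 71.5
```

Run:
```python
from h import *
W=ctrl.calibration("wrist"); T=W["T_tool_cam"]
for p in([0,0,0],[0,0,-.019],[0,0,-.04],[.011,0,0],[-.011,0,0],[0.011,.0425,-.013],[-.011,.0425,-.013],[-.011,.0425,-.033]):
    c=T[:3,:3].T@(np.array(p)-T[:3,3]); th=np.arctan2(np.hypot(c[0],c[1]),c[2]); k=f(W)*th/np.hypot(c[0],c[1])
    print(p,np.round([W["cx"]+k*c[0],W["cy"]+k*c[1]]))
print([ (k,v) for k,v in vars(type(ctrl)).items() if not k.startswith("_")], getattr(ctrl,"grip_depth",None))
```

```text
[0, 0, 0] [282. 239.]
[0, 0, -0.019] [282. 252.]
[0, 0, -0.04] [283. 269.]
[0.011, 0, 0] [282. 221.]
[-0.011, 0, 0] [282. 257.]
[0.011, 0.0425, -0.013] [361. 228.]
[-0.011, 0.0425, -0.013] [358. 265.]
[-0.011, 0.0425, -0.033] [367. 281.]
[('camera', <staticmethod(<function make.<locals>.drawn_camera at 0x7ff45ec70e00>)>), ('observe', <staticmethod(<function make.<locals>.<lambda> at 0x7ff45ec71300>)>), ('MotionError', <class 'rig.MotionError'>), ('grip_depth', 0.0187), ('calibration', <staticmethod(<function make.<locals>.<lambda> at 0x7ff45ec713a0>)>), ('finish_job', <staticmethod(<function connect.<locals>.done at 0x7ff45ec70540>)>)] 0.0187
```

Run:
```python
from h import *
im=ctrl.camera("scene"); cv2.imwrite("pics/s5.png",cv2.resize(im[90:330,60:380],None,fx=2.5,fy=2.5,interpolation=cv2.INTER_CUBIC))
```

```text
(no output)
```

View pics/s5.png

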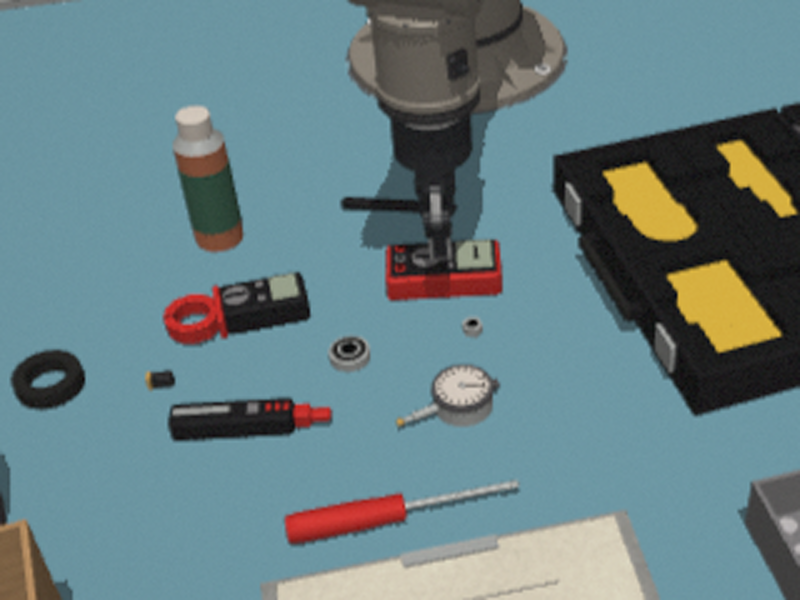

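Run:
```python
from h import *
c=ctrl.calibration("scene")
for z in(0,.02,.034,.05,.07):
    k=c["R"]@[.443,-.121,z]+c["t"]; u=np.array([c["cx"],c["cy"]])+f(c)*k[:2]/k[2]; print(z,u.round(1),((u-[60,90])*2.5).round())
```

```text
0 [237.1 202.8] [443. 282.]
0.02 [236.7 196.9] [442. 267.]
0.034 [236.4 192.7] [441. 257.]
0.05 [236.1 187.8] [440. 244.]
0.07 [235.6 181.6] [439. 229.]
```

Run:
```python
from h import *
W=ctrl.calibration("wrist"); T=ctrl.calibration("top"); s=ctrl.observe()
print("top nut",ray(T,[[304,210]],.005)[0],"meter corners top", )
im=cv2.imread("pics/top0.png")
for f_,p,r,uv in(("w3",np.array([.44298,-.12003,.02842]),np.array([-2.433,-1.986,0]),[[403,187],[527,210]]),("w4",s["ee_pos"],s["tool_rot"],[[416.5,194.5]])):
    for dz in(0,.01,.02,.03): print(f_,dz,wray(W,uv,.005,p+[0,0,dz],r)[:,:2].round(4).tolist())
# live top view: has the meter moved?
im=ctrl.camera("top"); c=T; m=red(im); m[:225]=0;m[270:]=0;m[:,:275]=0;m[:,345:]=0
for b in blobs(m): print(cv2.minAreaRect((ray(c,b[:,0],.015)[:,:2]*1000).astype(np.float32)))
cv2.imwrite("pics/t6.png",cv2.resize(im[190:290,250:390],None,fx=5,fy=5,interpolation=cv2.INTER_CUBIC))
```

```text
top nut [ 0.5263692  -0.11047475  0.005     ] meter corners top
w3 0 [[0.5256, -0.1098], [0.6348, -0.1483]]
w3 0.01 [[0.5291, -0.1125], [0.6438, -0.1529]]
w3 0.02 [[0.5326, -0.1152], [0.6528, -0.1575]]
w3 0.03 [[0.5361, -0.118], [0.6617, -0.1622]]
w4 0 [[0.5244, -0.1097]]
w4 0.01 [[0.5284, -0.1128]]
w4 0.02 [[0.5323, -0.1158]]
w4 0.03 [[0.5363, -0.1189]]
```

View pics/t6.png

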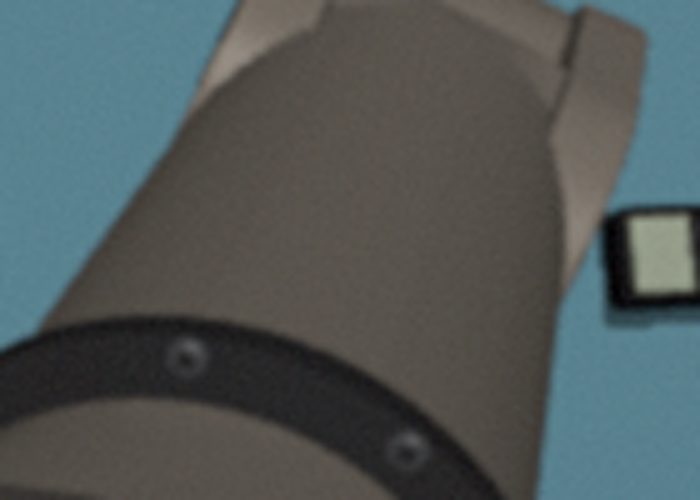

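Emit:
servo_tool([
  [0,0,5,0,0,0,-1],
  [0,0,10,0,0,0,-1],
  [0,0,15,0,0,0,-1],
  [0,0,15,0,0,0,-1],
  [0,0,15,0,0,0,-1],
  [0,0,0,0,0,0,-1],
  [0,0,0,0,0,0,-1],
])

```text
clock: 5.7
ee_pos: [0.4432, -0.1206, 0.0626]
tool_rot: [2.435, 1.984, 0.002]
ft_force: [0.2, 0.1, -0.5]
gripper_width: 0.0001
gripper_force: 0.0
```

Run:
```python
from h import *
s=ctrl.observe(); im=ctrl.camera("wrist"); cv2.imwrite("pics/w7.png",im); print(s["ee_pos"],s["gripper_width"],s["ft_force"])
```

```text
[ 0.44321716 -0.1206312   0.06263183] 0.00014089739882361185 [ 0.23368138  0.06200312 -0.54444904]
```

View pics/w7.png

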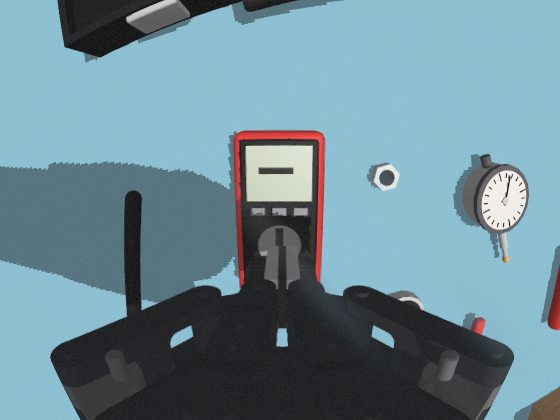

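Emit:
servo_tool([
  [0,-44,0,0,0,0,-1],
  [0,-44,0,0,0,0,-1],
  [0,0,-30,0,0,0,-1],
  [0,0,-30,0,0,0,-1],
  [0,0,-15,0,0,0,-1],
  [0,0,-5,0,0,0,-1],
  [0,0,-2,0,0,0,-1],
  [0,0,0,0,0,0,-1],
  [0,0,0,0,0,0,-1],
])

```text
clock: 6.65
ee_pos: [0.4434, -0.2089, -0.0191]
tool_rot: [2.435, 1.984, 0.001]
ft_force: [0.4, -0.3, -0.2]
gripper_width: 0.0001
gripper_force: 0.0
```

Run:
```python
from h import *
s=ctrl.observe(); im=ctrl.camera("scene"); c=ctrl.calibration("scene"); print(s["ee_pos"],s["ft_force"])
for z in(0,.02):
    k=c["R"]@(s["ee_pos"]+[0,0,z])+c["t"]; print(z,np.array([c["cx"],c["cy"]])+f(c)*k[:2]/k[2])
k=c["R"]@s["ee_pos"]+c["t"]; u,v=(np.array([c["cx"],c["cy"]])+f(c)*k[:2]/k[2]).astype(int); print(u,v)
cv2.imwrite("pics/s8.png",cv2.resize(im[v-70:v+30,u-60:u+60],None,fx=6,fy=6,interpolation=cv2.INTER_CUBIC))
```

```text
[ 0.44342346 -0.20890208 -0.01911012] [ 0.35828643 -0.29480686 -0.16636822]
0 [204.45718418 214.69876178]
0.02 [203.68652506 208.90154188]
204 214
```

View pics/s8.png

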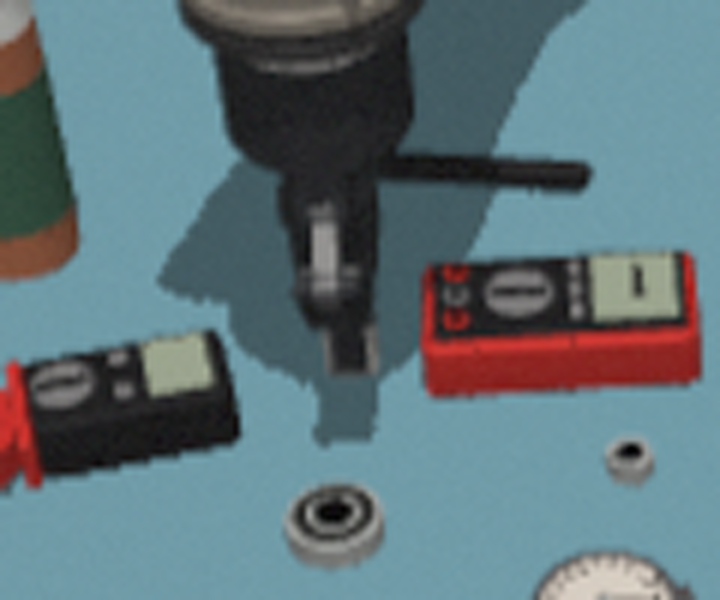

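Emit:
servo_tool([
  [0,0,-4,0,0,0,-1],
  [0,0,-3,0,0,0,-1],
  [0,0,-1,0,0,0,-1],
  [0,0,0,0,0,0,-1],
  [0,0,0,0,0,0,-1],
])

```text
clock: 7.2
ee_pos: [0.4429, -0.2089, -0.0278]
tool_rot: [-2.436, -1.984, 0.0]
ft_force: [0.1, -0.5, 0.3]
gripper_width: -0.0004
gripper_force: 0.0
```

Emit:
servo_tool([
  [0,0,-2,0,0,0,-1],
  [0,0,0,0,0,0,-1],
])

```text
clock: 7.4
ee_pos: [0.4428, -0.2088, -0.03]
tool_rot: [-2.435, -1.984, 0.0]
ft_force: [-0.4, 0.0, -0.7]
gripper_width: 0.0002
gripper_force: 0.0
```

Emit:
servo_tool([
  [0,0,-2,0,0,0,-1],
  [0,0,0,0,0,0,-1],
])

```text
clock: 7.6
ee_pos: [0.4428, -0.2089, -0.032]
tool_rot: [-2.436, -1.984, 0.0]
ft_force: [0.0, -0.6, -0.3]
gripper_width: 0.0002
gripper_force: 0.0
```

Emit:
servo_tool([
  [0,0,-1,0,0,0,-1],
  [0,0,0,0,0,0,-1],
])

```text
clock: 7.8
ee_pos: [0.4429, -0.2088, -0.0329]
tool_rot: [-2.436, -1.984, 0.0]
ft_force: [-0.6, 0.1, 0.5]
gripper_width: 0.0002
gripper_force: 0.0
```

Emit:
servo_tool([
  [0,0,-1,0,0,0,-1],
  [0,0,0,0,0,0,-1],
])

```text
clock: 8.0
ee_pos: [0.443, -0.2089, -0.0331]
tool_rot: [-2.436, -1.984, -0.001]
ft_force: [-5.7, 3.1, 23.8]
gripper_width: 0.0001
gripper_force: 11.8
```

Emit:
servo_tool([
  [0,0,-1,0,0,0,-1],
  [0,0,0,0,0,0,-1],
])

```text
clock: 8.2
ee_pos: [0.4431, -0.2089, -0.0332]
tool_rot: [-2.436, -1.983, -0.003]
ft_force: [-12.5, 7.0, 52.6]
gripper_width: 0.0004
gripper_force: 26.4
```

Emit:
servo_tool([
  [0,0,20,0,0,0,-1],
  [0,0,40,0,0,0,1],
  [0,30,10,0,0,0,1],
  [0,30,0,0,0,0,1],
  [0,29,0,0,0,0,1],
  [0,0,0,0,0,0,1],
  [0,0,0,0,0,0,1],
  [0,0,-25,0,0,0,1],
  [0,0,-20,0,0,0,1],
  [0,0,0,0,0,0,1],
])

```text
clock: 9.2
ee_pos: [0.4414, -0.1209, -0.0114]
tool_rot: [-2.436, -1.981, 0.004]
ft_force: [0.4, -0.0, -0.0]
gripper_width: 0.0853
gripper_force: 0.0
```

Emit:
servo_tool([
  [1,1,-10,0,0,0,1],
  [0,0,-10,0,0,0,1],
  [0,0,0,0,0,0,0],
  [0,0,0,0,0,0,-1],
  [0,0,0,0,0,0,-1],
  [0,0,0,0,0,0,-1],
  [0,0,0,0,0,0,-1],
  [0,0,0,0,0,0,-1],
], squeeze=40)

```text
clock: 10.0
ee_pos: [0.4441, -0.1188, -0.0295]
tool_rot: [2.435, 1.984, 0.001]
ft_force: [-0.6, 0.2, 5.6]
gripper_width: 0.0594
gripper_force: 44.3
```

Emit:
servo_tool([
  [0,0,20,0,0,0,-1],
  [0,0,45,0,0,0,-1],
  [0,0,45,0,0,0,-1],
  [16.7,27.1,0,0,0,-8.27,-1],
  [16.7,27.1,0,0,0,-8.27,-1],
  [16.7,27.1,0,0,0,-8.27,-1],
  [16.7,27.1,0,0,0,-8.27,-1],
  [16.7,27.1,0,0,0,-8.27,-1],
  [16.7,27.1,0,0,0,-8.27,-1],
  [16.7,27.1,0,0,0,-8.27,-1],
  [16.7,27.1,0,0,0,-8.27,-1],
  [16.7,27.1,0,0,0,-8.27,-1],
  [0,0,0,0,0,0,-1],
  [0,0,0,0,0,0,-1],
  [0,0,0,0,0,0,-1],
])

```text
clock: 11.5
ee_pos: [0.5937, 0.1242, 0.0801]
tool_rot: [3.14, 0.108, -0.001]
ft_force: [0.3, 0.5, -2.7]
gripper_width: 0.0592
gripper_force: 45.0
```

```bash
cat > st.py <<'E'
from h import *
import sys
s=ctrl.observe(); R=cv2.Rodrigues(s["tool_rot"])[0]
print("mm",(s["ee_pos"]*1000).round(1),"toolY deg",np.degrees(np.arctan2(R[1,1],R[0,1])).round(2),"tilt",np.degrees(np.arccos(-R[2,2])).round(2),"q",s["q"].round(2),"F",s["ft_force"].round(1),"w",s["gripper_width"].round(4),s["clock"])
if len(sys.argv)>1: cv2.imwrite(sys.argv[1],ctrl.camera("wrist"))
E
python3 st.py pics/w9.png
```

```text
Traceback (most recent call last):
  File "st.py", line 4, in <module>
    print("mm",(s["ee_pos"]*1000).round(1),"toolY deg",np.degrees(np.arctan2(R[1,1],R[0,1])).round(2),"tilt",np.degrees(np.arccos(-R[2,2])).round(2),"q",s["q"].round(2),"F",s["ft_force"].round(1),"w",s["gripper_width"].round(4),s["clock"])
                                                                                                                                                                                                        ^^^^^^^^^^^^^^^^^^^^^^^^
AttributeError: 'float' object has no attribute 'round'
```

Emit:
servo_tool([
  [0,1,-25,0,0,0,-1],
  [0,0,-25,0,0,0,-1],
  [0,0,-10,0,0,0,-1],
  [0,0,-5,0,0,0,-1],
  [0,0,0,0,0,0,-1],
  [0,0,0,0,0,0,-1],
])

```text
clock: 12.1
ee_pos: [0.5947, 0.1258, 0.0161]
tool_rot: [-3.139, -0.107, -0.002]
ft_force: [-0.2, 0.3, -3.4]
gripper_width: 0.0592
gripper_force: 44.9
```

```bash
sed -i 's/s\["gripper_width"\].round(4)/round(s["gripper_width"],4)/' st.py; python3 st.py pics/w9.png
```

```text
mm [594.7 125.8  16.1] toolY deg -86.11 tilt 0.06 q [-0.89  0.69  0.79  1.93 -0.67  0.81 -1.22] F [-0.2  0.3 -3.4] w 0.0592 12.1
```

View pics/w9.png

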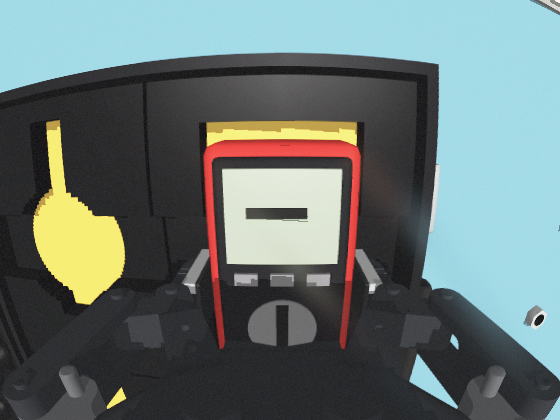

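Emit:
servo_tool([
  [0,0,-5,0,0,0,-1],
  [0,0,-5,0,0,0,-1],
  [0,0,-2,0,0,0,-1],
  [0,0,0,0,0,0,-1],
])

```text
clock: 12.55
ee_pos: [0.5939, 0.126, 0.0028]
tool_rot: [3.14, 0.107, -0.001]
ft_force: [0.5, 0.2, -1.2]
gripper_width: 0.0593
gripper_force: 45.0
```

Emit:
servo_tool([
  [0,0,-1,0,0,0,-1],
  [0,0,0,0,0,0,-1],
])

```text
clock: 12.75
ee_pos: [0.5942, 0.126, 0.0022]
tool_rot: [3.14, 0.107, 0.0]
ft_force: [-0.1, 0.2, -2.4]
gripper_width: 0.0589
gripper_force: 45.0
```

Emit:
servo_tool([
  [0,0,-1,0,0,0,-1],
  [0,0,0,0,0,0,-1],
])

```text
clock: 12.95
ee_pos: [0.5942, 0.1261, 0.0012]
tool_rot: [-3.14, -0.107, -0.0]
ft_force: [-0.2, -0.3, -1.9]
gripper_width: 0.0595
gripper_force: 45.0
```

Emit:
servo_tool([
  [0,0,-1,0,0,0,-1],
  [0,0,0,0,0,0,-1],
])

```text
clock: 13.15
ee_pos: [0.5942, 0.1261, 0.0001]
tool_rot: [-3.14, -0.107, 0.0]
ft_force: [1.0, -0.4, -1.9]
gripper_width: 0.0591
gripper_force: 45.0
```

Emit:
servo_tool([
  [0,0,-1,0,0,0,-1],
  [0,0,0,0,0,0,-1],
])

```text
clock: 13.35
ee_pos: [0.5942, 0.126, -0.0009]
tool_rot: [-3.14, -0.107, 0.0]
ft_force: [0.3, -0.3, -3.0]
gripper_width: 0.0592
gripper_force: 45.0
```

Emit:
servo_tool([
  [0,0,-1,0,0,0,-1],
  [0,0,0,0,0,0,-1],
])

```text
clock: 13.55
ee_pos: [0.5943, 0.1261, -0.0015]
tool_rot: [-3.139, -0.107, -0.0]
ft_force: [-3.4, -0.1, 5.9]
gripper_width: 0.0593
gripper_force: 46.0
```

Emit:
servo_tool([
  [0,0,-1,0,0,0,-1],
  [0,0,0,0,0,0,-1],
])

```text
clock: 13.75
ee_pos: [0.5943, 0.1261, -0.0015]
tool_rot: [-3.138, -0.107, -0.0]
ft_force: [-10.7, 0.0, 26.0]
gripper_width: 0.0592
gripper_force: 48.5
```

Emit:
servo_tool([
  [0,0,1,0,0,0,-1],
  [0,0,0,0,0,0,0.6],
  [0,0,0,0,0,0,1],
  [0,0,0,0,0,0,1],
  [0,0,0,0,0,0,1],
  [0,0,20,0,0,0,1],
  [0,0,40,0,0,0,1],
  [0,0,40,0,0,0,1],
  [0,0,0,0,0,0,1],
])

```text
clock: 14.65
ee_pos: [0.5967, 0.126, 0.1027]
tool_rot: [-3.138, -0.106, -0.009]
ft_force: [-0.2, -0.3, -1.0]
gripper_width: 0.0854
gripper_force: 0.0
```

```bash
python3 st.py pics/w10.png
python3 - <<'E'
from h import *
W=ctrl.calibration("wrist"); s=ctrl.observe(); im=cv2.imread("pics/w10.png"); m=red(im)
for b in blobs(m,300): print(b[:,0].min(0),b[:,0].max(0),cv2.minAreaRect((wray(W,b[:,0],.062,s["ee_pos"],s["tool_rot"])[:,:2]*1000).astype(np.float32)))
E
```

```text
mm [596.7 126.  102.7] toolY deg -86.12 tilt 0.34 q [-0.97  0.58  0.9   1.88 -0.56  0.95 -1.3 ] F [-0.2 -0.3 -1. ] w 0.0854 14.65
[239 137] [323 291] ((595.6931762695312, 126.81266021728516), (112.51709747314453, 56.31007385253906), 3.8783645629882812)
```

Emit:
servo_tool([
  [-13.7,-41.3,0,0,0,7.83,1],
  [-13.7,-41.3,0,0,0,7.83,1],
  [-13.7,-41.3,0,0,0,7.83,1],
  [-13.7,-41.3,0,0,0,7.83,1],
  [-13.7,-41.3,0,0,0,7.83,1],
  [-13.7,-41.3,0,0,0,7.83,1],
  [-13.7,-41.3,0,0,0,7.83,1],
  [-13.7,-41.3,0,0,0,7.83,1],
  [-13.7,-41.3,0,0,0,7.83,1],
  [-13.7,-41.3,0,0,0,7.83,1],
  [-13.7,-41.3,0,0,0,7.83,1],
  [0,0,0,0,0,0,1],
  [0,0,0,0,0,0,1],
  [0,0,0,0,0,0,1],
])

```text
clock: 16.1
ee_pos: [0.4436, -0.3272, 0.0976]
tool_rot: [-2.22, -2.221, 0.0]
ft_force: [-0.5, -0.2, -0.4]
gripper_width: 0.0852
gripper_force: 0.0
```

```bash
python3 st.py pics/w11.png;  python3 - <<'E'
from h import *
W=ctrl.calibration("wrist"); s=ctrl.observe(); im=cv2.imread("pics/w11.png")
for b in blobs(notteal(im),300): 
    P=(wray(W,b[:,0],.032,s["ee_pos"],s["tool_rot"])[:,:2]*1000).astype(np.float32); r=cv2.minAreaRect(P)
    if max(r[1])<170: print(b[:,0].min(0),b[:,0].max(0),np.round(r[0],1),np.round(r[1],1),r[2],P[:,1].max(),P[:,1].min())
E
```

```text
mm [ 443.6 -327.2   97.6] toolY deg 0.01 tilt 0.07 q [ 0.05  0.39  0.58  2.   -0.29  0.83  0.8 ] F [-0.5 -0.2 -0.4] w 0.0852 16.1
[348 274] [365 303] [ 507.7 -397.6] [28.8 14.1] 87.682861328125 -383.062 -412.23907
[248 122] [315 288] [ 443.3 -327.9] [ 53.  135.1] 0.05635017901659012 -260.34485 -395.4346
[360  68] [408 115] [ 520.9 -234.5] [39.  36.5] 3.5226268768310547 -216.03142 -252.96703
[445   0] [507  78] [ 617.  -176.1] [70.1 71. ] 14.19113826751709 -133.17932 -211.61328
[102   0] [138  64] [ 311.6 -178.4] [58.2 14.8] 68.70128631591797 -151.01476 -206.05193
```

View pics/w11.png

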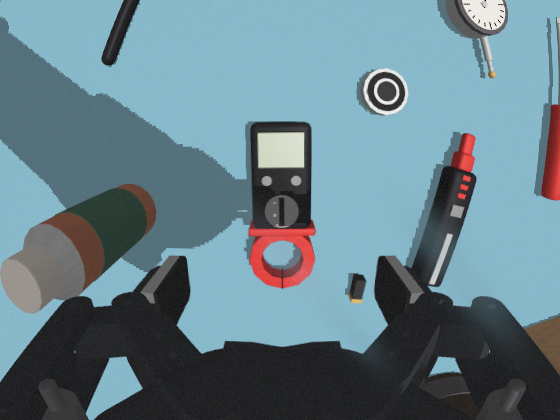

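Emit:
servo_tool([
  [0,-1,-40,0,0,0,1],
  [0,0,-40,0,0,0,1],
  [0,0,-25,0,0,0,1],
  [0,0,-12,0,0,0,1],
  [0,0,-10,0,0,0,1],
  [0,0,0,0,0,0,1],
  [0,0,0,0,0,0,0],
  [0,0,0,0,0,0,-1],
  [0,0,0,0,0,0,-1],
  [0,0,0,0,0,0,-1],
  [0,0,0,0,0,0,-1],
  [0,0,0,0,0,0,-1],
], squeeze=40)

```text
clock: 17.35
ee_pos: [0.4441, -0.3295, -0.0277]
tool_rot: [2.22, 2.221, 0.001]
ft_force: [-1.8, 1.8, 10.1]
gripper_width: 0.0451
gripper_force: 39.9
```

Emit:
servo_tool([
  [0,0,20,0,0,0,-1],
  [0,0,45,0,0,0,-1],
  [0,0,45,0,0,0,-1],
  [8,40.2,0,0,0,8.54,-1],
  [8,40.2,0,0,0,8.54,-1],
  [8,40.2,0,0,0,8.54,-1],
  [8,40.2,0,0,0,8.54,-1],
  [8,40.2,0,0,0,8.54,-1],
  [0,40.2,0,0,0,8.54,-1],
  [-13.3,40.2,0,0,0,8.54,-1],
  [-13.3,40.2,0,0,0,8.54,-1],
  [-13.3,40.2,0,0,0,8.54,-1],
  [-13.3,40.2,0,0,0,8.54,-1],
  [-13.3,40.5,0,0,0,8.54,-1],
  [0,0,0,0,0,0,-1],
  [0,0,0,0,0,0,-1],
  [0,0,0,0,0,0,-1],
])

```text
clock: 19.05
ee_pos: [0.4172, 0.1124, 0.0814]
tool_rot: [-0.106, 3.14, -0.0]
ft_force: [-0.3, 1.6, -3.6]
gripper_width: 0.0452
gripper_force: 43.6
```

```bash
python3 st.py
```

```text
mm [417.2 112.4  81.4] toolY deg 93.87 tilt 0.02 q [-0.49  0.19  0.08  2.24 -0.02  0.71  1.25] F [-0.3  1.6 -3.6] w 0.0452 19.05
```

Emit:
servo_tool([
  [0.5,0.6,-25,0,0,0,-1],
  [0,0,-25,0,0,0,-1],
  [0,0,-12,0,0,0,-1],
  [0,0,-6,0,0,0,-1],
  [0,0,0,0,0,0,-1],
  [0,0,-5,0,0,0,-1],
  [0,0,-4,0,0,0,-1],
  [0,0,0,0,0,0,-1],
  [0,0,0,0,0,0,-1],
])

```text
clock: 19.95
ee_pos: [0.4176, 0.1139, 0.0044]
tool_rot: [-0.109, 3.139, 0.0]
ft_force: [0.6, 0.1, -2.3]
gripper_width: 0.0455
gripper_force: 43.6
```

```bash
python3 st.py pics/w12.png
python3 - <<'E'
from h import *
W=ctrl.calibration("wrist"); s=ctrl.observe(); im=cv2.imread("pics/w12.png")
h=cv2.cvtColor(im,cv2.COLOR_BGR2HSV); m=cv2.inRange(h,(15,110,60),(36,255,255))>0
for b in blobs(m,20):
    P=(wray(W,b[:,0],.028,s["ee_pos"],s["tool_rot"])[:,:2]*1000)-[416.5,113]; a=np.radians(3.95); P=P@np.array([[np.cos(a),-np.sin(a)],[np.sin(a),np.cos(a)]])
    print(b[:,0].min(0),b[:,0].max(0),P.min(0).round(1),P.max(0).round(1))
E
```

```text
mm [417.6 113.9   4.4] toolY deg 93.98 tilt 0.01 q [-0.48  0.34  0.07  2.29 -0.05  0.51  1.27] F [ 0.6  0.1 -2.3] w 0.0455 19.95
[254 329] [311 346] [ 46.9 -15.4] [59.7 17.8]
[331 325] [341 340] [44.7 28.9] [56.1 35.1]
[223 325] [233 341] [ 44.7 -33.2] [ 56.7 -27. ]
[439 113] [541 339] [-78.   88.7] [ 73.1 170.7]
[214 100] [348 246] [-75.9 -30.9] [-4.2 32.1]
```

View pics/w12.png

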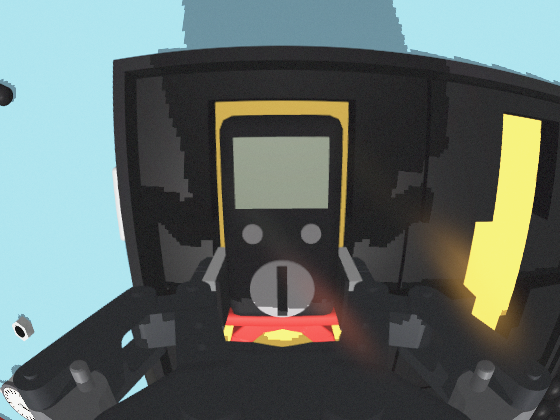

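Emit:
servo_tool([
  [0,0,-2,0,0,0,-1],
  [0,0,-1,0,0,0,-1],
  [0,0,0,0,0,0,-1],
])

```text
clock: 20.3
ee_pos: [0.4174, 0.1138, 0.0011]
tool_rot: [0.109, -3.139, 0.0]
ft_force: [0.1, 0.0, -2.5]
gripper_width: 0.0453
gripper_force: 43.6
```

Emit:
servo_tool([
  [0,0,-1,0,0,0,-1],
  [0,0,0,0,0,0,-1],
])

```text
clock: 20.5
ee_pos: [0.4175, 0.1139, 0.0002]
tool_rot: [0.109, -3.14, 0.0]
ft_force: [-0.8, 0.8, 0.1]
gripper_width: 0.0454
gripper_force: 43.8
```

Emit:
servo_tool([
  [0,0,-1,0,0,0,-1],
  [0,0,0,0,0,0,-1],
])

```text
clock: 20.7
ee_pos: [0.4176, 0.1139, 0.0002]
tool_rot: [-0.109, 3.14, 0.0]
ft_force: [-10.3, -2.2, 35.0]
gripper_width: 0.0453
gripper_force: 48.1
```

Emit:
servo_tool([
  [0,0,1,0,0,0,-1],
  [0,0,0,0,0,0,0.5],
  [0,0,0,0,0,0,1],
  [0,0,0,0,0,0,1],
  [0,0,0,0,0,0,1],
  [0,0,20,0,0,0,1],
  [0,0,40,0,0,0,1],
  [0,0,40,0,0,0,1],
  [0,0,0,0,0,0,1],
])

```text
clock: 21.6
ee_pos: [0.42, 0.1148, 0.1044]
tool_rot: [-0.108, 3.134, 0.004]
ft_force: [-0.8, 0.3, -1.3]
gripper_width: 0.0855
gripper_force: 0.0
```

Emit:
servo_tool([
  [13.5,-34.5,0,0,0,-8.1,1],
  [13.5,-34.5,0,0,0,-8.1,1],
  [13.5,-34.5,0,0,0,-8.1,1],
  [13.5,-34.5,0,0,0,-8.1,1],
  [13.5,-34.5,0,0,0,-8.1,1],
  [13.5,-34.5,0,0,0,-8.1,1],
  [13.5,-34.5,0,0,0,-8.1,1],
  [13.5,-34.5,0,0,0,-8.1,1],
  [13.5,-34.5,0,0,0,-8.1,1],
  [13.5,-34.5,0,0,0,-8.1,1],
  [13.5,-34.5,0,0,0,-8.1,1],
  [13.5,-34.5,0,0,0,-8.1,1],
  [13.5,-34.5,0,0,0,-8.1,1],
  [0,0,0,0,0,0,1],
  [0,0,0,0,0,0,1],
  [0,0,0,0,0,0,1],
])

```text
clock: 23.2
ee_pos: [0.5927, -0.3336, 0.0996]
tool_rot: [-2.427, -1.993, 0.0]
ft_force: [0.4, 0.8, 0.1]
gripper_width: 0.0851
gripper_force: 0.0
```

```bash
python3 st.py pics/w13.png;  python3 - <<'E'
from h import *
W=ctrl.calibration("wrist"); s=ctrl.observe(); im=cv2.imread("pics/w13.png")
for z in(.01,.02,.026):
  for b in blobs(notteal(im),300): 
    P=(wray(W,b[:,0],z,s["ee_pos"],s["tool_rot"])[:,:2]*1000).astype(np.float32); r=cv2.minAreaRect(P)
    if 100<max(r[1])<190 and min(r[1])<60:print(z,b[:,0].min(0),b[:,0].max(0),np.round(r[0],1),np.round(r[1],1),r[2])
E
```

```text
mm [ 592.7 -333.6   99.6] toolY deg -11.22 tilt 0.07 q [ 0.    0.6   0.59  1.7  -0.39  0.97  0.55] F [0.4 0.8 0.1] w 0.0851 23.2
0.01 [  0 230] [ 51 305] [ 258.1 -346.1] [161.   59.6] 17.313919067382812
0.01 [268 114] [303 284] [ 594.7 -336.3] [151.   28.8] 78.0972900390625
0.01 [408   0] [449 160] [ 736.1 -249.8] [145.3  30.3] 87.9500961303711
0.02 [  0 230] [ 51 305] [ 271.2 -343.2] [155.   57.3] 17.313920974731445
0.02 [268 114] [303 284] [ 595.1 -333.7] [145.3  27.7] 78.0972900390625
0.02 [408   0] [449 160] [ 731.2 -250.6] [139.8  29.2] 87.95011901855469
0.026 [  0 230] [ 51 305] [ 279.  -341.4] [151.3  56. ] 17.31388282775879
0.026 [268 114] [303 284] [ 595.3 -332.2] [141.9  27.1] 78.09729766845703
0.026 [408   0] [449 160] [ 728.2 -251. ] [136.5  28.5] 87.9501724243164
```

Emit:
servo_tool([
  [1.5,-2,-40,0,0,-0.3,1],
  [0,0,-40,0,0,0,1],
  [0,0,-28,0,0,0,1],
  [0,0,-12,0,0,0,1],
  [0,0,-10,0,0,0,1],
  [0,0,0,0,0,0,1],
  [0,0,0,0,0,0,0],
  [0,0,0,0,0,0,-0.5],
  [0,0,0,0,0,0,-1],
  [0,0,0,0,0,0,-1],
  [0,0,0,0,0,0,-1],
  [0,0,0,0,0,0,-1],
  [0,0,0,0,0,0,-1],
], squeeze=35)

```text
clock: 24.55
ee_pos: [0.5949, -0.3368, -0.029]
tool_rot: [2.434, 1.985, 0.001]
ft_force: [-1.6, 1.4, 5.5]
gripper_width: 0.0274
gripper_force: 35.5
```

Emit:
servo_tool([
  [0,0,20,0,0,0,-1],
  [0,0,45,0,0,0,-1],
  [0,0,45,0,0,0,-1],
  [-12.5,38.7,0,0,0,-4.96,-1],
  [-12.5,38.7,0,0,0,-4.96,-1],
  [-12.5,38.7,0,0,0,-4.96,-1],
  [-12.5,38.7,0,0,0,-4.96,-1],
  [-12.5,38.7,0,0,0,-4.96,-1],
  [-12.5,38.7,0,0,0,-4.96,-1],
  [-12.5,38.7,0,0,0,-4.96,-1],
  [-12.5,38.7,0,0,0,-4.96,-1],
  [-12.5,38.7,0,0,0,-4.96,-1],
  [-12.5,38.7,0,0,0,-4.96,-1],
  [-12.5,38.7,0,0,0,-4.96,-1],
  [-12.5,38.7,0,0,0,-4.96,-1],
  [-12.5,38.7,0,0,0,-4.96,-1],
  [-12.5,38.7,0,0,0,-4.96,-1],
  [-12.5,38.7,0,0,0,-4.96,-1],
  [0,0,0,0,0,0,-1],
  [0,0,0,0,0,0,-1],
])

```text
clock: 26.55
ee_pos: [0.4066, 0.2446, 0.0802]
tool_rot: [3.139, 0.114, 0.0]
ft_force: [0.8, -0.2, -1.4]
gripper_width: 0.0271
gripper_force: 34.9
```

Emit:
servo_tool([
  [0,0,-20,0,0,0,-1],
  [0,0,0,0,0,0,-1],
  [0,0,0,0,0,0,-1],
])

```text
clock: 26.85
ee_pos: [0.4074, 0.2425, 0.0605]
tool_rot: [3.14, 0.106, -0.001]
ft_force: [0.5, 0.1, -1.4]
gripper_width: 0.0272
gripper_force: 34.9
```

```bash
python3 st.py pics/w14.png
cat > chk.py <<'E'
from h import *
import sys
# yellow seen around the held object, in the frame of an insert (x y given), at floor height 28
W=ctrl.calibration("wrist"); s=ctrl.observe(); im=cv2.imread(sys.argv[1]); o=np.array([float(sys.argv[2]),float(sys.argv[3])])
h=cv2.cvtColor(im,cv2.COLOR_BGR2HSV); m=cv2.inRange(h,(15,110,60),(36,255,255))>0
a=np.radians(3.95); A=np.array([[np.cos(a),-np.sin(a)],[np.sin(a),np.cos(a)]])
for b in blobs(m,20):
    P=(wray(W,b[:,0],.028,s["ee_pos"],s["tool_rot"])[:,:2]*1000-o)@A
    if abs(P.mean(0)).max()<85: print(b[:,0].min(0),b[:,0].max(0),P.min(0).round(1),P.max(0).round(1))
E
python3 chk.py pics/w14.png 407.5 243
```

```text
mm [407.4 242.5  60.5] toolY deg -86.13 tilt 0.03 q [-1.48  0.48  1.01  2.21 -0.6   0.76 -1.57] F [ 0.5  0.1 -1.4] w 0.0272 26.85
[302 162] [315 186] [ 24.5 -21.9] [ 40.3 -13.3]
[245 107] [266 194] [19.2  9.9] [75.8 23.5]
[254  94] [315 156] [ 44.2 -21.6] [84.  17.4]
```

Emit:
servo_tool([
  [0,0.8,-25,0,0,0,-1],
  [0,0,-15,0,0,0,-1],
  [0,0,-5,0,0,0,-1],
  [0,0,0,0,0,0,-1],
  [0,0,-5,0,0,0,-1],
  [0,0,-5,0,0,0,-1],
  [0,0,-3,0,0,0,-1],
  [0,0,0,0,0,0,-1],
  [0,0,0,0,0,0,-1],
])

```text
clock: 27.8
ee_pos: [0.4071, 0.2446, 0.0023]
tool_rot: [-3.14, -0.109, -0.0]
ft_force: [0.5, 0.4, -0.9]
gripper_width: 0.0276
gripper_force: 35.0
```

Emit:
servo_tool([
  [0,0,-2,0,0,0,-1],
  [0,0,0,0,0,0,-1],
])

```text
clock: 28.0
ee_pos: [0.407, 0.2447, 0.0001]
tool_rot: [-3.14, -0.109, 0.0]
ft_force: [-1.0, -0.6, -1.6]
gripper_width: 0.0275
gripper_force: 35.0
```

Emit:
servo_tool([
  [0,0,-1,0,0,0,-1],
  [0,0,0,0,0,0,-1],
])

```text
clock: 28.2
ee_pos: [0.407, 0.2447, -0.0009]
tool_rot: [-3.14, -0.109, 0.0]
ft_force: [0.5, -0.9, -2.2]
gripper_width: 0.0278
gripper_force: 35.0
```

Emit:
servo_tool([
  [0,0,-1,0,0,0,-1],
  [0,0,0,0,0,0,-1],
])

```text
clock: 28.4
ee_pos: [0.407, 0.2447, -0.0012]
tool_rot: [-3.139, -0.108, 0.001]
ft_force: [-7.9, -2.5, 26.9]
gripper_width: 0.0276
gripper_force: 38.5
```

Emit:
servo_tool([
  [0,0,-0.7,0,0,0,-1],
  [0,0,0,0,0,0,-1],
])

```text
clock: 28.6
ee_pos: [0.4071, 0.2448, -0.0014]
tool_rot: [-3.138, -0.108, 0.001]
ft_force: [-12.4, -4.9, 47.1]
gripper_width: 0.0274
gripper_force: 41.4
```

Emit:
servo_tool([
  [0,0,1.5,0,0,0,-1],
  [0,0,0,0,0,0,0],
  [0,0,0,0,0,0,1],
  [0,0,0,0,0,0,1],
  [0,0,0,0,0,0,1],
  [0,0,20,0,0,0,1],
  [0,0,40,0,0,0,1],
  [0,0,40,0,0,0,1],
  [0,0,0,0,0,0,1],
])

```text
clock: 29.5
ee_pos: [0.4087, 0.2458, 0.1023]
tool_rot: [-3.136, -0.109, -0.005]
ft_force: [-0.1, 0.6, -0.3]
gripper_width: 0.0853
gripper_force: 0.0
```

Emit:
servo_tool([
  [17.9,-32.2,0,0,0,8.29,1],
  [17.9,-32.2,0,0,0,8.29,1],
  [17.9,-32.2,0,0,0,8.29,1],
  [17.9,-32.2,0,0,0,8.29,1],
  [17.9,-32.2,0,0,0,8.29,1],
  [17.9,-32.2,0,0,0,8.29,1],
  [17.9,-32.2,0,0,0,8.29,1],
  [17.9,-32.2,0,0,0,8.29,1],
  [17.9,-32.2,0,0,0,8.29,1],
  [17.9,-32.2,0,0,0,8.29,1],
  [17.9,-32.2,0,0,0,8.29,1],
  [17.9,-32.2,0,0,0,8.29,1],
  [0,0,0,0,0,0,1],
  [0,0,0,0,0,0,1],
  [0,0,0,0,0,0,1],
])

```text
clock: 31.0
ee_pos: [0.6213, -0.1407, 0.0984]
tool_rot: [-1.946, -2.465, 0.0]
ft_force: [-0.7, 0.1, -0.6]
gripper_width: 0.0854
gripper_force: 0.0
```

```bash
python3 st.py pics/w15.png;  python3 - <<'E'
from h import *
W=ctrl.calibration("wrist"); s=ctrl.observe(); im=cv2.imread("pics/w15.png")
h=cv2.cvtColor(im,cv2.COLOR_BGR2HSV); m=(h[...,1]<70)&(h[...,2]>120)
for b in blobs(m,800):
    P=(wray(W,b[:,0],.025,s["ee_pos"],s["tool_rot"])[:,:2]*1000).astype(np.float32); c,r=cv2.minEnclosingCircle(P); 
    if r<40: print("face",b[:,0].mean(0),np.round(c,1),round(r,1))
for b in blobs(notteal(im),800):
    u=b[:,0].mean(0)
    if 200<u[0]<360 and u[1]<300:
        P=(wray(W,b[:,0],.011,s["ee_pos"],s["tool_rot"])[:,:2]*1000); d=np.hypot(*(P-[621.6,-142]).T); e=P[np.argsort(-d)[:3]].mean(0); print("tip",u,e,np.degrees(np.arctan2(e[1]+142,e[0]-621.6)))
E
```

```text
mm [ 621.3 -140.7   98.4] toolY deg 13.43 tilt 0.07 q [-0.27  0.52  0.54  1.81 -0.33  0.91  0.64] F [-0.7  0.1 -0.6] w 0.0854 31.0
face [279.73039216 205.80392157] [ 621.4 -142. ] 25.0
tip [281.45104895 216.20979021] [ 636.77362564 -207.80648459] -77.0157053223705
```

Emit:
servo_tool([
  [0.2,-1.3,-40,0,0,-0.3,1],
  [0,0,-40,0,0,0,1],
  [0,0,-28,0,0,0,1],
  [0,0,-14,0,0,0,1],
  [0,0,-10,0,0,0,1],
  [0,0,0,0,0,0,1],
  [0,0,0,0,0,0,0.5],
  [0,0,0,0,0,0,-0.5],
  [0,0,0,0,0,0,-1],
  [0,0,0,0,0,0,-1],
  [0,0,0,0,0,0,-1],
  [0,0,0,0,0,0,-1],
  [0,0,0,0,0,0,-1],
], squeeze=40)

```text
clock: 32.35
ee_pos: [0.6229, -0.1432, -0.0314]
tool_rot: [1.952, 2.46, 0.002]
ft_force: [-3.1, 1.1, 10.1]
gripper_width: 0.0562
gripper_force: 40.2
```

Emit:
servo_tool([
  [0,0,20,0,0,0,-1],
  [0,0,45,0,0,0,-1],
  [0,0,40,0,0,0,-1],
  [-3.6,39.7,0,0,0,8.08,-1],
  [-3.6,39.7,0,0,0,8.08,-1],
  [-3.6,39.7,0,0,0,8.08,-1],
  [-3.6,39.7,0,0,0,8.08,-1],
  [-3.6,39.7,0,0,0,8.08,-1],
  [-3.6,39.7,0,0,0,8.08,-1],
  [-3.6,39.7,0,0,0,8.08,-1],
  [-3.6,39.7,0,0,0,8.08,-1],
  [-3.6,39.7,0,0,0,8.08,-1],
  [-3.6,39.7,0,0,0,8.08,-1],
  [0,0,0,0,0,0,-1],
  [0,0,-10,0,0,0,-1],
  [0,0,0,0,0,0,-1],
  [0,0,0,0,0,0,-1],
])

```text
clock: 34.05
ee_pos: [0.5861, 0.2524, 0.0617]
tool_rot: [0.105, -3.139, 0.002]
ft_force: [0.4, 0.2, -1.4]
gripper_width: 0.056
gripper_force: 43.4
```

```bash
python3 st.py pics/w16.png; python3 chk.py pics/w16.png 585 254
python3 - <<'E'
from h import *
W=ctrl.calibration("wrist"); s=ctrl.observe(); im=cv2.imread("pics/w16.png")
h=cv2.cvtColor(im,cv2.COLOR_BGR2HSV); m=(h[...,1]<70)&(h[...,2]>120)
# top of face: bottom of object = rep z + 31.4, face 25 above
for b in blobs(m,800):
    P=(wray(W,b[:,0],s["ee_pos"][2]+.0314+.025,s["ee_pos"],s["tool_rot"])[:,:2]*1000).astype(np.float32); c,r=cv2.minEnclosingCircle(P)
    if r<40: print("face",b[:,0].mean(0),np.round(c,1),round(r,1))
E
```

```text
mm [586.1 252.4  61.7] toolY deg 93.82 tilt 0.06 q [-0.61  0.51  0.14  1.81 -0.09  0.83  1.21] F [ 0.4  0.2 -1.4] w 0.056 34.05
[233 157] [338 214] [-42.9 -34.4] [-4.6 36.2]
face [149.48  370.072] [646.2 183.2] 24.3
face [421.67682927 377.01219512] [646.  338.7] 38.0
face [ 95.41666667 274.48214286] [592.3 166.8] 18.8
face [284.16223404 287.68351064] [588.7 253.4] 29.2
face [ 85.15315315 210.18918919] [558.9 164.6] 10.0
```

Emit:
servo_tool([
  [0.4,1.8,-25,0,0,0,-1],
  [0,0,-15,0,0,0,-1],
  [0,0,-7,0,0,0,-1],
  [0,0,0,0,0,0,-1],
  [0,0,0,0,0,0,-1],
])

```text
clock: 34.6
ee_pos: [0.5867, 0.2557, 0.0154]
tool_rot: [-0.108, 3.139, -0.0]
ft_force: [1.2, 0.1, -2.2]
gripper_width: 0.056
gripper_force: 43.4
```

```bash
python3 st.py pics/w17.png; python3 chk.py pics/w17.png 585 254
```

```text
mm [586.7 255.7  15.4] toolY deg 93.94 tilt 0.01 q [-0.6   0.58  0.12  1.83 -0.1   0.74  1.21] F [ 1.2  0.1 -2.2] w 0.056 34.6
[214 166] [350 249] [-42.4 -35.3] [ 3. 39.]
```

Emit:
servo_tool([
  [0,0,-5,0,0,0,-1],
  [0,0,-5,0,0,0,-1],
  [0,0,-4,0,0,0,-1],
  [0,0,0,0,0,0,-1],
  [0,0,-2,0,0,0,-1],
  [0,0,0,0,0,0,-1],
])

```text
clock: 35.25
ee_pos: [0.5864, 0.2557, -0.0012]
tool_rot: [0.108, -3.14, 0.0]
ft_force: [-0.1, -0.0, -2.3]
gripper_width: 0.056
gripper_force: 43.4
```

Emit:
servo_tool([
  [0,0,-1,0,0,0,-1],
  [0,0,0,0,0,0,-1],
])

```text
clock: 35.45
ee_pos: [0.5864, 0.2558, -0.002]
tool_rot: [-0.109, 3.14, -0.0]
ft_force: [0.7, 0.0, -1.5]
gripper_width: 0.0563
gripper_force: 43.4
```

Emit:
servo_tool([
  [0,0,-1,0,0,0,-1],
  [0,0,0,0,0,0,-1],
])

```text
clock: 35.65
ee_pos: [0.5864, 0.2558, -0.0031]
tool_rot: [0.109, -3.14, 0.0]
ft_force: [-0.2, -0.1, -1.8]
gripper_width: 0.0559
gripper_force: 43.4
```

Emit:
servo_tool([
  [0,0,-1,0,0,0,-1],
  [0,0,0,0,0,0,-1],
])

```text
clock: 35.85
ee_pos: [0.5864, 0.2557, -0.0033]
tool_rot: [0.108, -3.14, -0.0]
ft_force: [-5.0, -1.3, 9.3]
gripper_width: 0.0561
gripper_force: 44.2
```

Emit:
servo_tool([
  [0,0,-0.7,0,0,0,-1],
  [0,0,0,0,0,0,-1],
])

```text
clock: 36.05
ee_pos: [0.5865, 0.2558, -0.0034]
tool_rot: [-0.108, 3.14, 0.0]
ft_force: [-8.3, -3.3, 20.2]
gripper_width: 0.0559
gripper_force: 44.9
```

Emit:
servo_tool([
  [0,0,0.7,0,0,0,-1],
  [0,0,0,0,0,0,0.6],
  [0,0,0,0,0,0,1],
  [0,0,0,0,0,0,1],
  [0,0,0,0,0,0,1],
  [0,0,20,0,0,0,1],
  [0,0,40,0,0,0,1],
  [0,0,40,0,0,0,1],
  [-35,-18,40,0,0,0,1],
  [-35,-18,40,0,0,0,1],
  [-35,-18,40,0,0,0,1],
  [-35,-16,40,0,0,0,1],
  [0,0,40,0,0,0,1],
  [0,0,0,0,0,0,1],
  [0,0,0,0,0,0,1],
])

```text
clock: 37.55
ee_pos: [0.4617, 0.1935, 0.2798]
tool_rot: [-0.109, 3.138, 0.002]
ft_force: [0.4, 0.2, -0.3]
gripper_width: 0.085
gripper_force: 0.0
```

```bash
python3 st.py pics/w18.png
python3 - <<'E'
from h import *
W=ctrl.calibration("wrist"); s=ctrl.observe(); im=cv2.imread("pics/w18.png")
h=cv2.cvtColor(im,cv2.COLOR_BGR2HSV)
def show(n,m,z,amin=40):
    for b in blobs(m,amin):
        P=(wray(W,b[:,0],z,s["ee_pos"],s["tool_rot"])[:,:2]*1000).astype(np.float32); c=P.mean(0)
        if 320<c[0]<700 and 50<c[1]<320: r=cv2.minAreaRect(P); print(n,b[:,0].mean(0).round(),np.round(r[0],1),np.round(r[1],1),round(r[2],1))
show("red",red(im),.055); show("white",(h[...,1]<70)&(h[...,2]>110),.053)
show("yellow",cv2.inRange(h,(15,110,60),(36,255,255))>0,.028,20)
E
```

```text
mm [461.7 193.5 279.8] toolY deg 93.97 tilt 0.13 q [-0.67  0.06  0.16  1.89 -0.01  1.18  1.13] F [ 0.4  0.2 -0.3] w 0.085 37.55
red [227. 263.] [589.2 126.7] [124.5  60.9] 3.1
red [324. 179.] [461.9 245.8] [29.5 13.9] 5.2
red [222. 164.] [457.2 118.7] [56.  54.9] 5.8
white [332. 303.] [640.1 275.6] [56.  22.9] 28.2
white [227. 290.] [629.5 126.9] [38.  45.2] 5.7
white [224. 259.] [579.4 123.3] [29.4 30. ] 49.0
white [223. 240.] [552.2 121.8] [10.5 11.3] 48.7
white [304. 253.] [563.6 227.7] [152.7  78.4] 35.5
white [256. 227.] [540.6 157.6] [78.7 55.7] 4.6
white [254. 189.] [476.1 151.1] [43.6 59.3] 3.9
white [290. 184.] [471.8 205.8] [44.9 43.2] 3.9
white [326. 140.] [412.3 244.7] [10.  12.5] 5.0
white [219. 136.] [416.  111.5] [25.1 26.7] 2.5
white [384. 121.] [380.8 316.2] [69.1  6.7] 5.0
white [218.  98.] [367.8 108. ] [27.6 35.6] 4.8
white [327. 103.] [366.3 241.6] [50.1  6.3] 4.3
yellow [205. 270.] [614.   89.4] [93.1  3.3] 3.9
yellow [320. 245.] [560.6 255.6] [33.6 63.7] 7.9
yellow [232. 238.] [584.5 121.3] [107.1  70.5] 3.4
yellow [220. 172.] [465.  111.9] [33.6 22.1] 49.7
yellow [331. 180.] [464.  261.5] [26.9 71.2] 61.8
yellow [222. 170.] [460.1 115. ] [73.6 68.7] 5.1
yellow [226. 100.] [379.6 110.6] [81.8 63. ] 4.8
yellow [325. 121.] [394.4 242.3] [132.6  44.2] 3.4
```

Emit:
servo_tool([
  [-16,41,-5,0,0,0,1],
  [-16,41,-5,0,0,0,1],
  [-16,41,-5,0,0,0,1],
  [-16,41,-5,0,0,0,1],
  [-16,41,-5,0,0,0,1],
  [-16,41,-5,0,0,0,1],
  [-16,41,-5,0,0,0,1],
  [-16,41,-5,0,0,0,1],
  [-16,41,-5,0,0,0,1],
  [-16,41,-5,0,0,0,1],
  [0,0,0,0,0,0,1],
  [0,0,0,0,0,0,1],
])

```text
clock: 38.8
ee_pos: [0.3004, 0.6033, 0.2263]
tool_rot: [0.111, -3.138, 0.005]
ft_force: [0.9, -0.9, -0.0]
gripper_width: 0.0854
gripper_force: 0.0
```

Run:
```python
from h import *
T=ctrl.calibration("top"); im=ctrl.camera("top"); cv2.imwrite("pics/t19.png",im)
h=cv2.cvtColor(im,cv2.COLOR_BGR2HSV)
def show(n,m,z,amin=15):
    for b in blobs(m,amin):
        P=(ray(T,b[:,0],z)[:,:2]*1000).astype(np.float32); c=P.mean(0)
        if 320<c[0]<690 and 60<c[1]<310: r=cv2.minAreaRect(P); print(n,b[:,0].mean(0).round(),np.round(r[0],1),np.round(r[1],1),round(r[2],1))
show("red",red(im),.060); show("white",(h[...,1]<70)&(h[...,2]>110),.053)
show("yellow",cv2.inRange(h,(15,110,60),(36,255,255))>0,.028)
# coarse map around insert d: Y yellow, W bright grey, . dark
for v in range(152,212,2):
    print("".join("Y" if 15<=h[v,u,0]<=36 and h[v,u,1]>110 and h[v,u,2]>60 else "W" if h[v,u,2]>110 else "w" if h[v,u,2]>75 else "." for u in range(122,178)))
```

```text
red [148. 245.] [451.6 242. ] [51.5 15.5] 1.5
red [206. 241.] [458.8 113.5] [54.8 51.4] 3.7
red [209. 198.] [552.4 106.8] [ 9.9 11.2] 44.4
red [206. 179.] [592.6 122.2] [120.7  56.4] 4.5
white [209. 279.] [371.  110.6] [33.  25.8] 89.9
white [149. 282.] [368.9 241.8] [45.5  5. ] 4.3
white [145. 187.] [585.5 254.3] [49.1 47.5] 87.7
white [200. 166.] [629.7 128.9] [36.2 41.9] 0.2
yellow [206. 239.] [464.1 118.7] [29.9 30.3] 89.5
yellow [155. 265.] [410.9 240.3] [162.7  45.2] 1.6
yellow [209. 261.] [418.8 111.7] [159.   74.3] 6.6
yellow [150. 184.] [600.4 248.9] [ 73.8 115.9] 75.9
yellow [203. 188.] [596.5 124.9] [133.2  81.1] 4.0
........................................................
........................................................
........................................................
........................................................
.....................YYYYYYYYY..........................
....................YYYYYYYYYY..........................
....................YYYWWwYYYY..........................
....................YYYWWwYYYY..........................
........
[... 545 characters left out ...]
YYYY............
............wWWWWWWWWWWWWWWWWWWWWWW...YYYYYY............
............wWWWWWWWWWWWWWWWWWWWWWw...YYYYYY............
...........YYwWWWWWWWWWWWWWWWWWWWw....YYYYY.............
...........YYYwWWWWWwWWWWWWWWWWw.....YYYYYY.............
...........YYYYYwwWWWWWWWWWWWw......YYYY................
.............YYYYY...www..........YYY...................
..............YYYYYYYYY........YYY......................
.................YYYYYYYY...YYYY........................
......................YYYYYYYYYY........................
......................YYYYYYYYYY........................
........................................................
........................................................
```

```bash
python3 -c "
from rig import ctrl
print(ctrl.finish_job())"
```

```text
the job is handed in; nothing more can be done
None
```

The multimeter, clamp meter, voltage tester and dial indicator were set face up, in that order, each into its own cut-out and lowered until the wrist felt the floor; the last camera measurements put all four in their inserts, and I handed the job in at about 39 s with no verdict returned. The fingertips end about 33 mm short of the reported TCP, so the first grasp closed on nothing and I corrected all heights after pressing the shut fingers lightly on the bench.

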